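# Load the bench shaker, shut its cover and dial in the program

## Robot

A 6-joint arm with a two-finger parallel gripper is mounted at the origin on the work surface. World frame = base frame: x ahead of the robot, y to its left, z up, the work surface at z = 0. Lengths are in m, angles in rad, forces in N, time in s.
With the tool pointing down it reaches from about 0.275 to 0.775 m from the base axis. Payload 14.6 kg.
Tool frame: the origin (TCP) lies on the centre line of the jaws, within the pads' length; the fingertips stand 25 mm ahead of it and the grasp point (between the pads) lies 6 mm ahead of it; z points along the fingers, y is the line along which they close (so a half turn about z gives the same grasp; the last joint's range is limited). The gripper opens to 85 mm and grips with 20 to 120 N. Pads are 22 mm wide; open, the fingers measure 114 mm over their backs; the gripper's body (76 mm by 85 mm) begins 54 mm behind the grasp point. The pads swing forward as they close: fully open they stand 13 mm farther back than shut.
Start: joints at [1.184, 0.263, -0.048, 1.259, 0, 1.415], TCP at [0.121, 0.511, 0.222] pointing down, gripper open.
Joint ranges: [-2.65, 2.65], [-0.89, 1.7], [-1.18, 1.37], [-2.13, 2.11], [-1.35, 1.29], [-3.14, 3.14]. Speed limits (rad/s): [1.89, 1.89, 2.57, 2.79, 3.14, 3.14].

## Interface

Orientations are given as a 3x3 rotation matrix whose columns are the frame's x, y, z axes.
In Python, from bench import readout, camera, r gives the robot as it stands.
- The arm moves only by the tool move_arm, never from a script. Its argument "series" is a list of rows, each a list of 3 entries, a list of its own where there are three numbers: the closure, from -1 (fully open) to 1 (shut), then the shift along the tool's x, y, z in m, then the turn, a rotation vector about the tool's x, y, z in rad. In form: [[grip, [tx, ty, tz], [rx, ry, rz]], ...]. A call has 1 to 5 rows; each row shifts and turns the commanded pose from where the row before left it, along the tool's axes as they then stand; what a row does not reach is not made up. A row lasts 1/12 s, in which the tool goes at most 41.7 mm and 7.16 degrees, less where a joint would pass 70% of its speed; a pose out of reach is approached as far as the arm can. A call with a gripper value outside its range is refused whole. The fingers move at their own pace and stop on an object; "force" is the grip in N (left out, the last holds). Time passes only in rows, so rows that do not move let the fingers close. It gives the time, the measured TCP pose, the force, the opening and the grip force at its end, in the units of the state.
- readout.read_state(): the state, without advancing time (a new reading comes with each control period).
- camera(name): name is "scene" or "top" or "wrist"; returns a dict with "frame" (384x512x3 uint8, red, green, blue), "mtx" (3x3 intrinsics, pixels), "k1" (the pictures are not rectified: a ray, as slopes to the right and down, at radius r is drawn at 1 + k1 r^2 times it, then the intrinsics apply), "view" (4x4, takes a point from world to camera coordinates); the wrist camera has in their place "mount" (4x4, takes a point from camera to tool coordinates, whose origin is the TCP and whose axes are the flange's). Camera axes: x right, y down, z forward; pixel columns grow to the right and rows downward; lengths in m; the calibration is good to about 2 mm. A picture is of the moment at which its call begins: read the wrist's pose just before it. There is no depth.
- r.close_job(): hands the job in; it is judged then, once.
The state is a dict: "t": time; "joint_positions": joint angles; "joint_vel": joint speeds; "joint_torque": joint torques, N m; "tcp_pos": TCP position; "ee_rot": TCP orientation; "contact_force": force on the tool from outside, world axes, zero at the start; "ft_torque": the same for the moment, N m; "width": finger opening in m; "gripper_force": force on a finger pad.
Only numpy, scipy, OpenCV 4.12 (cv2) and the standard library are available. Lean on these libraries where they do the work, as an engineer would, in place of code of your own. Each camera call takes 0.05 s, during which the arm holds its last target. There are 200 camera calls.

## Task

Raise the shaker's clear cover gently right back onto its open stop, stand every white sample pot from the blue tray upright on the floor of the shaker's well, and lower the cover gently until it is fully shut. Only then turn the selector on the round control pod the shorter way round until its orange end points at the green mark. The empty amber beaker stays in the tray, and nothing else on the bench is to be disturbed.

Things in the scene. Friction and masses are not known exactly. Their poses are not given: they have to be found in the camera images.
- shaker: bench shaker, fixed: white box on a grey base, 170 x 336 mm in plan, rim 100 mm above the bench; origin at the centre of its underside; x points away from its handle side towards its hinge side, y runs along its length (along the row of four bays)
- well (a point): centre of the well's floor, 25 mm above the bench, axes as the shaker; the well inside is 130 mm (x) by 308 mm (y), its walls rise 75 mm above its floor; blue ribs 4 mm thick and 45 mm high across y = -78, 0 and +78 mm divide it into four bays about 75 mm wide, centred at y = -117, -39, +39 and +117 mm
- cover (a joint): angle of the clear cover: 0 = shut flat on the rim, grows as it is raised, 1.92 = right back on its open stop, leaning 20 degrees past upright. A stiff friction hinge: it stays where it is left, and takes about 3 to 6 N at the handle to move. It may start slightly ajar
- cover_hinge (a point): middle of the cover's hinge line, fixed on the shaker, 106 mm above the bench, at shaker x = +80 mm; axes as the shaker, the hinge line is its y
- cover_grip (a point): middle of the cover's orange handle: a round bar 12 mm thick, 122 mm long, parallel to the hinge, 200 mm from it and 45 mm beyond the cover's free edge (on two arms 98 mm apart), so that fingers can straddle it from above at every angle; it can turn in the grip. At cover angle a it lies 200 mm x (-cos a, sin a) from the hinge in shaker x, z
- pod: round grey control pod, fixed, 120 mm diameter, 70 mm tall, white dial on top; origin at the centre of its underside; its x points towards the green mark
- selector (a joint): angle of the selector, wrapping round: grows anticlockwise seen from above; 0 and 6.283 both mean that the orange end points at the green mark. It starts somewhere between 0.9 and 5.38; from below 3.14 the shorter way is back to 0, from above 3.14 it is on to 6.283. Light friction, stays where it is left
- selector_grip (a point): point on the selector's axis at the height to grip, 106 mm above the bench; the selector is a black upright bar 64 mm long, 16 mm wide, its top 10 mm above this point, on a flat disc of 72 mm diameter whose top is 26 mm below this point; x runs along the bar towards its orange end, z up
- pointer_tip (a point): orange end of the selector bar, 32 mm from its axis
- green_mark (a point): green mark on the dial, 47 mm from the axis, 18 mm long and 11 mm wide; the other marks are thin and black
- tray: blue open tray, fixed, 290 x 224 x 30 mm, floor and walls 5 mm thick; origin at the centre of its underside
- pot0: sealed upright cylindrical sample pot, 56 mm diameter, 65 mm tall, about 0.2 kg, white with a yellow band low down and a grey lid; it starts standing in the blue tray; origin at the centre of its underside, z up its axis; absent in some runs
- pot1: sealed upright cylindrical sample pot, 56 mm diameter, 65 mm tall, about 0.2 kg, white with a yellow band low down and a grey lid; it starts standing in the blue tray; origin at the centre of its underside, z up its axis; absent in some runs
- pot2: sealed upright cylindrical sample pot, 56 mm diameter, 65 mm tall, about 0.2 kg, white with a yellow band low down and a grey lid; it starts standing in the blue tray; origin at the centre of its underside, z up its axis; absent in some runs
- pot3: sealed upright cylindrical sample pot, 56 mm diameter, 65 mm tall, about 0.2 kg, white with a yellow band low down and a grey lid; it starts standing in the blue tray; origin at the centre of its underside, z up its axis; absent in some runs
- beaker: not part of the job, stays in the tray: empty amber open beaker standing among the pots, 54 mm across, 55 mm tall; origin at the centre of its underside
- tape_roll: bystander, not part of the job, to be left where it stands: roll of tape lying flat, 90 mm across, 25 mm high
- flask: bystander, not part of the job, to be left where it stands: white bottle with a red cap, 70 mm across, 160 mm tall
- spatula: bystander, not part of the job, to be left where it stands: spatula lying on the bench
- cup: bystander, not part of the job, to be left where it stands: orange cup, 70 mm across, 75 mm tall
Mind the look-alikes: they are no part of the job. What is shaped like the pot3 but red or turquoise is not meant.

How it is judged:
On the way, in this order (a step that is already met when the one before it is completed fails the run):
1. the cover is raised right back onto its open stop (value of joint cover above 1.86 rad), for 0.2 s.
2. every pot stands upright in the well, released (x of pot0 in the frame of well between -0.062 and 0.062 m and y of pot0 in the frame of well between -0.15 and 0.15 m and z of pot0 in the frame of well between -0.006 and 0.008 m and angle between each of pot0, pot1, pot2, pot3's own z axis and vertical below 0.12 rad and x of pot1 in the frame of well between -0.062 and 0.062 m and y of pot1 in the frame of well between -0.15 and 0.15 m and z of pot1 in the frame of well between -0.006 and 0.008 m and x of pot2 in the frame of well between -0.062 and 0.062 m and y of pot2 in the frame of well between -0.15 and 0.15 m and z of pot2 in the frame of well between -0.006 and 0.008 m and x of pot3 in the frame of well between -0.062 and 0.062 m and y of pot3 in the frame of well between -0.15 and 0.15 m and z of pot3 in the frame of well between -0.006 and 0.008 m and contact force between each of pot0, pot1, pot2, pot3 and the fingers below 0.5 N), for 0.3 s.
3. the cover is lowered fully shut (value of joint cover below 0.04 rad), for 0.2 s.
4. the selector's orange end points at the green mark ((value of joint selector between -0.14 and 0.14 rad or value of joint selector between 6.143 and 6.423 rad)), for 0.2 s.
At the end, for the whole second after the job is handed in: Every pot present stands in the well, on its floor (within 8 mm) and upright (within 0.12 rad), released and at rest; the cover is shut (below 0.04 rad); the selector is within 0.14 rad of the green mark and still; the amber beaker is still in the tray (all of step 2 and value of joint cover below 0.04 rad and (value of joint selector between -0.14 and 0.14 rad or value of joint selector between 6.143 and 6.423 rad) and velocity of joint selector between -0.1 and 0.1 rad/s and x of beaker in the frame of tray between -0.145 and 0.145 m and y of beaker in the frame of tray between -0.112 and 0.112 m and z of beaker in the frame of tray below 0.045 m and linear speed of each of pot0, pot1, pot2, pot3 below 0.03 m/s); the robot touches nothing.
It fails at once if the cover is slammed: faster than 1.5 rad/s within 0.2 rad of either stop ((value of joint cover below 0.2 rad and velocity of joint cover below -1.5 rad/s) or (value of joint cover above 1.72 rad and velocity of joint cover above 1.5 rad/s)).
It fails at once if the selector is turned the longer way round, through the point opposite the mark (a start within 0.15 rad of that point may go either way) (value of joint selector between 2.99 and 3.29 rad and distance of pointer_tip from where it was at the start of the episode above 0.0098 m).
It fails at once if the selector is turned a whole turn too far (value of joint selector below -1.2 rad or value of joint selector above 7.5 rad).
It fails at once if a bystander on the bench is moved more than 3 cm (distance of any of tape_roll, flask, spatula, cup from where it was at the start of the episode above 0.03 m).
Of pot0, pot1, pot2, pot3 only 3 to 4 are there at a start; the rules pass over those that are not, and their reading is None.
At some moment in a run one of pot0, pot1, pot2, pot3 may be knocked a few centimetres aside while the robot is not near it.
It also fails if it takes over 210 s, if anything falls off the work surface, if the arm or the gripper's body presses on something with over 40 N, if the wrist force passes 120 N, or if a joint passes its speed limit or range.

## Working session

There is one attempt and no reset: what is moved stays moved. The work goes in short steps, Python scripts to look and compute and a tool call to move; the robot and the scene stay as the last step left them, time stands still between calls to the robot, and variables do not carry over. Pictures are saved under pics/ and viewed, at most 14 in all, crops included, and the job is handed in when it is done.

Besides the shell and the picture viewer there is one more tool, called after "Request:" as name([rows], argument=value, ...), one row to a line, values as JSON. move_arm: Moves the arm, as the interface text tells. Its arguments: {"type":"object","properties":{"series":{"type":"array","items":{"type":"array"}},"force":{"type":"number"}},"required":["series"]}

```bash
mkdir -p pics; ls; cat > h.py <<'E'
import numpy as np, cv2
from bench import readout, camera, r
def snap(n,f,crop=None,s=1):
    c=camera(n); im=c["frame"][:,:,::-1].copy()
    np.savez(f"pics/{f}.npz",**{k:np.array(v) for k,v in c.items()})
    if crop: im=im[crop[1]:crop[3],crop[0]:crop[2]]
    if s!=1: im=cv2.resize(im,None,fx=s,fy=s,interpolation=cv2.INTER_CUBIC)
    cv2.imwrite(f"pics/{f}.png",im); return c
def ray(c,uv):
    K=np.array(c["mtx"]);k=float(c["k1"])
    d=np.array([(uv[0]-K[0,2])/K[0,0],(uv[1]-K[1,2])/K[1,1]]);x=d.copy()
    for _ in range(30): x=d/(1+k*(x@x))
    V=np.array(c["view"]);R=V[:3,:3]
    v=R.T@np.array([x[0],x[1],1]);return -R.T@V[:3,3],v
def onz(c,uv,z):
    o,v=ray(c,uv);return o+v*(z-o[2])/v[2]
def tri(obs):
    A=np.zeros((3,3));b=np.zeros(3)
    for c,uv in obs:
        o,v=ray(c,uv);v=v/np.linalg.norm(v);P=np.eye(3)-np.outer(v,v);A+=P;b+=P@o
    x=np.linalg.solve(A,b);return x
def load(f): 
    return dict(np.load(f"pics/{f}.npz"))
def proj(c,p):
    V=np.array(c["view"]);K=np.array(c["mtx"]);q=V[:3,:3]@np.array(p)+V[:3,3];s=q[:2]/q[2];s=s*(1+float(c["k1"])*(s@s));return K[0,0]*s[0]+K[0,2],K[1,1]*s[1]+K[1,2]
E
python3 - <<'E'
from h import *
import cv2
for n in("scene","top"):
    c=snap(n,n+"0",s=1.56); o=-np.array(c["view"])[:3,:3].T@np.array(c["view"])[:3,3]; print(n,o.round(3),np.array(c["mtx"]).round(1).tolist(),c["k1"])
s=readout.read_state();print({k:np.round(v,3).tolist() for k,v in s.items()})
c=camera("wrist");print(np.round(c["mount"],3).tolist())
E
```

```text
pics
scene [ 1.192 -1.071  1.176] [[478.7, 0.0, 251.1], [0.0, 478.7, 194.7], [0.0, 0.0, 1.0]] 0.029559444002767242
top [0.17  0.026 1.484] [[399.3, 0.0, 254.7], [0.0, 399.3, 191.6], [0.0, 0.0, 1.0]] -0.08299956511860465
{'t': 0.1, 'joint_positions': [1.184, 0.263, -0.049, 1.259, 0.0, 1.415], 'joint_vel': [0.002, -0.001, 0.003, 0.001, 0.001, -0.002], 'joint_torque': [0.003, -63.858, 38.506, 0.01, -0.0, -0.0], 'tcp_pos': [0.12, 0.511, 0.221], 'ee_rot': [[-0.973, 0.23, -0.0], [0.23, 0.973, -0.001], [0.0, -0.001, -1.0]], 'contact_force': [-0.427, 1.114, 0.823], 'ft_torque': [0.037, 0.013, -0.023], 'gripper_force': 0.0, 'width': 0.086}
[[-0.0, -0.963, -0.268, 0.068], [1.0, -0.0, -0.0, 0.0], [-0.0, -0.268, 0.963, -0.151], [0.0, 0.0, 0.0, 1.0]]
```

View pics/scene0.png

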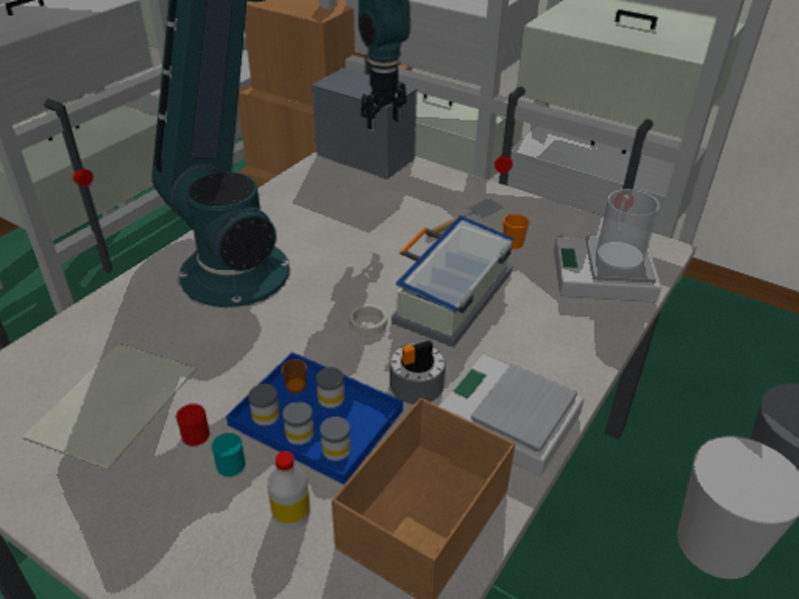

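View pics/top0.png

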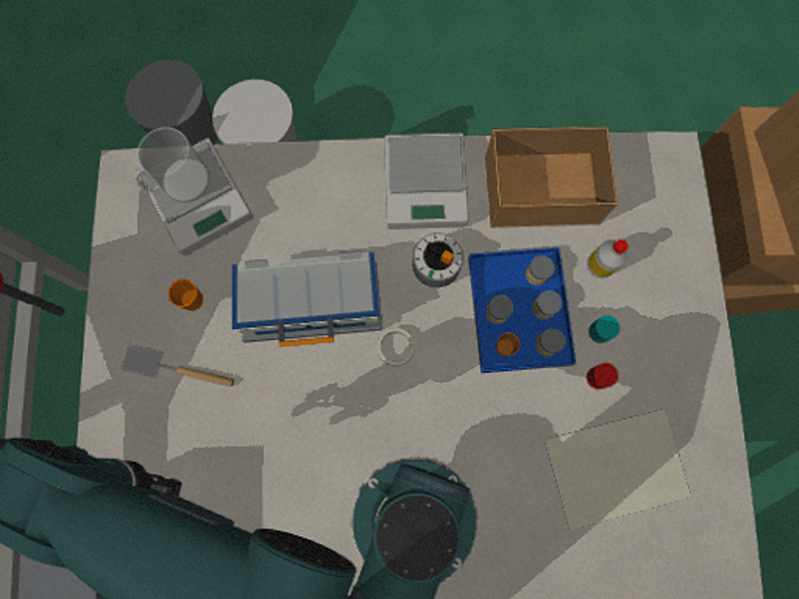

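The scene shows 4 white pots in the blue tray (top picture, 800-px scale: 541,268; 499,309; 546,303; 551,341), with the amber beaker at (508,344). The look-alikes red (602,375) and turquoise (605,328) are outside the tray. The shaker is at (307,293) with its orange handle at (306,341), and the pod is at (438,258).

```bash
python3 - <<'E'
from h import *
def crop(n,b,s,f):
    im=load(n)["frame"][:,:,::-1][b[1]:b[3],b[0]:b[2]]
    cv2.imwrite(f"pics/{f}.png",cv2.resize(im,None,fx=s,fy=s,interpolation=cv2.INTER_CUBIC))
crop("top0",(140,145,400,245),3,"t1") # 780x300
crop("scene0",(140,120,400,310),3,"s1")
E
python3 - <<'E'
import cv2,numpy as np
a=cv2.imread('pics/t1.png');print(a.shape)
E
```

```text
(300, 780, 3)
```

View pics/t1.png

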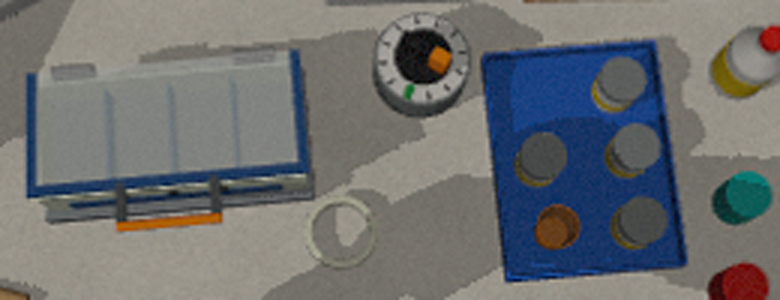

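View pics/s1.png

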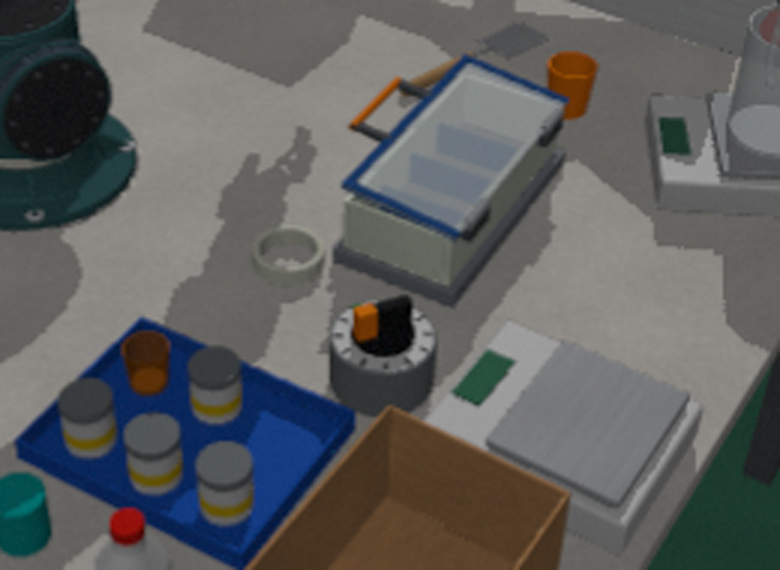

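The crop confirms the choice: four white pots with a yellow band and grey lid, and one amber beaker. The handle bar runs from (117,226) to (222,218) in the top crop. The green mark is at (409,91) and the orange end at (440,60).

```bash
cat > m1.py <<'E'
from h import *
T=load("top0");S=load("scene0")
t=lambda u,v:(T,(u/3+140,v/3+145)); s=lambda u,v:(S,(u/3+140,v/3+120))
P=lambda n,a,b: print(n,tri([t(*a),s(*b)]).round(3))
P("handle L",(117,226),(400,82));P("handle R",(222,218),(352,125))
for n,a,b in [("potA",(623,79),(225,462)),("potB",(541,156),(215,365)),("potC",(635,148),(153,435)),("potD",(640,220),(87,397)),("beaker",(557,226),(146,345))]:P(n,a,b); print("  onz65",onz(*t(*a),.065).round(3),onz(*s(*b),.065).round(3))
P("cover NL",(29,195),(467,60));P("cover NR",(310,166),(347,186))
P("cover FR",(298,50),(463,232));
P("cover FL",(30,73),(565,100))
P("orange",(440,58),(366,320))
for n,u in [("dial",(421,58)),("green",(409,91))]: print(n,onz(*t(*u),.07).round(3))
print("dial s",onz(*s(383,338),.08).round(3))
for n,u in [("base FL",(46,220)),("base FR",(313,197))]: print(n,onz(*t(*u),.0).round(3))
print("base s",onz(*s(337,255),0).round(3),onz(*s(452,303),0).round(3),onz(*s(565,152),0).round(3))
E
python3 m1.py
```

```text
handle L [0.398 0.289 0.123]
handle R [0.403 0.167 0.128]
potA [ 0.57  -0.323  0.067]
  onz65 [ 0.568 -0.325  0.065] [ 0.571 -0.319  0.065]
potB [ 0.476 -0.215  0.063]
  onz65 [ 0.474 -0.217  0.065] [ 0.479 -0.215  0.065]
potC [ 0.483 -0.331  0.061]
  onz65 [ 0.48  -0.332  0.065] [ 0.488 -0.332  0.065]
potD [ 0.393 -0.329  0.064]
  onz65 [ 0.391 -0.331  0.065] [ 0.396 -0.329  0.065]
beaker [ 0.39  -0.229  0.058]
  onz65 [ 0.388 -0.23   0.065] [ 0.397 -0.233  0.065]
cover NL [0.44  0.394 0.116]
cover NR [0.462 0.065 0.123]
cover FR [0.61  0.078 0.111]
cover FL [0.589 0.397 0.108]
orange [ 0.594 -0.096  0.099]
dial [ 0.602 -0.076  0.07 ]
green [ 0.56 -0.06  0.07]
dial s [ 0.615 -0.09   0.08 ]
base FL [0.427 0.401 0.   ]
base FR [0.445 0.063 0.   ]
base s [0.446 0.075 0.   ] [0.61 0.08 0.  ] [0.585 0.433 0.   ]
```

```bash
cat >> h.py <<'E'
O=np.array([0.520,0.237]);Y=0.06
ex=np.array([np.cos(Y),np.sin(Y)]);ey=np.array([-np.sin(Y),np.cos(Y)])
def uw(p): d=np.array(p[:2])-O; return np.array([d@ey,d@ex]).round(4)  # (tool x, tool y) in shaker frame
def st():
    s=readout.read_state();R=np.array(s["ee_rot"])
    print("t",round(s["t"],2),"w,u",uw(s["tcp_pos"]),"z",round(s["tcp_pos"][2],4),"yawerr",round(np.arctan2(R[1,1],R[0,1])-Y,4),"Rz",R[:,2].round(3),"F",np.round(s["contact_force"],1),"wid",round(s["width"],4),"gf",round(s["gripper_force"],1));return s
def wr(f,**k):
    s=readout.read_state();c=snap("wrist",f,**k);M=np.eye(4);M[:3,:3]=s["ee_rot"];M[:3,3]=s["tcp_pos"]
    c["view"]=np.linalg.inv(M@np.array(c["mount"]));np.savez(f"pics/{f}.npz",**{k:np.array(v) for k,v in c.items()});return c
E
python3 - <<'E'
from h import *
s=st();R=np.array(s["ee_rot"]);y0=np.arctan2(R[1,1],R[0,1]);n=11;a=(y0-Y)/n;d=(np.array([.401,.228])-s["tcp_pos"][:2])/n
print(a)
for i in range(n):
    th=y0-a*i; yv=np.array([np.cos(th),np.sin(th)]);xv=np.array([-yv[1],yv[0]])
    print((d@xv).round(3),(d@yv).round(3))
for n,p in dict(handle=(.4005,.228),A=(.57,-.323),B=(.476,-.215),C=(.483,-.331),D=(.393,-.329),bk=(.39,-.229),pod=(.605,-.08)).items(): print(n,uw(p))
E
```

```text
t 0.15 w,u [ 0.2972 -0.3823] z 0.2213 yawerr 1.279 Rz [-0.    -0.001 -1.   ] F [-1.1 -0.2  0.1] wid 0.0854 gf 0.0
0.11627386371153502
-0.031 -0.019
-0.033 -0.015
-0.034 -0.012
-0.035 -0.008
-0.036 -0.003
-0.036 0.001
-0.036 0.005
-0.035 0.009
-0.034 0.013
-0.032 0.017
-0.03 0.021
handle [-0.0018 -0.1198]
A [-0.562   0.0163]
B [-0.4485 -0.071 ]
C [-0.5648 -0.071 ]
D [-0.5574 -0.1607]
bk [-0.4574 -0.1577]
pod [-0.3215  0.0658]
```

Request:
move_arm([
  [0.3,[-0.031,-0.019,0],[0,0,0.116]],
  [0.3,[-0.033,-0.015,0],[0,0,0.116]],
  [0.3,[-0.034,-0.012,0],[0,0,0.116]],
  [0.3,[-0.035,-0.008,0],[0,0,0.116]],
  [0.3,[-0.036,-0.003,0],[0,0,0.116]],
], force=30)

```text
t: 0.57
tcp_pos: [0.2485, 0.3813, 0.2216]
ee_rot: [[-0.684, 0.729, -0.0], [0.729, 0.684, -0.0], [-0.0, -0.0, -1.0]]
contact_force: [1.3, 0.7, 1.1]
width: 0.0299
gripper_force: 0.0
```

Request:
move_arm([
  [0.3,[-0.036,0.001,0],[0,0,0.116]],
  [0.3,[-0.036,0.005,0],[0,0,0.116]],
  [0.3,[-0.035,0.009,0],[0,0,0.116]],
  [0.3,[-0.034,0.013,0],[0,0,0.116]],
  [0.3,[-0.032,0.017,0],[0,0,0.116]],
])

```text
t: 0.98
tcp_pos: [0.3764, 0.2526, 0.2217]
ee_rot: [[-0.172, 0.985, -0.0], [0.985, 0.172, -0.0], [-0.0, -0.0, -1.0]]
contact_force: [0.0, 0.5, -1.1]
width: 0.03
gripper_force: 0.0
```

Request:
move_arm([
  [0.3,[-0.03,0.021,0],[0,0,0.119]],
  [0.3,[0,0,0],[0,0,0]],
])

```text
t: 1.15
tcp_pos: [0.4051, 0.2249, 0.2213]
ee_rot: [[-0.048, 0.999, 0.001], [0.999, 0.048, -0.001], [-0.001, 0.001, -1.0]]
contact_force: [-1.1, 1.2, -0.7]
width: 0.0298
gripper_force: 0.0
```

```bash
python3 - <<'E'
from h import *
st(); c=wr("w1",s=1.56)
print(proj(c,(.4005,.228,.1255)),proj(c,(.398,.289,.125)),proj(c,(.403,.167,.125)))
E
```

```text
t 1.15 w,u [-0.0052 -0.1154] z 0.2213 yawerr -0.012 Rz [ 0.001 -0.001 -1.   ] F [-1.1  1.2 -0.7] wid 0.0298 gf 0.0
(np.float64(251.8644610680923), np.float64(184.39895964517092)) (np.float64(252.01360088078962), np.float64(99.84629918892165)) (np.float64(251.74591344448888), np.float64(258.3937588908876))
```

View pics/w1.png

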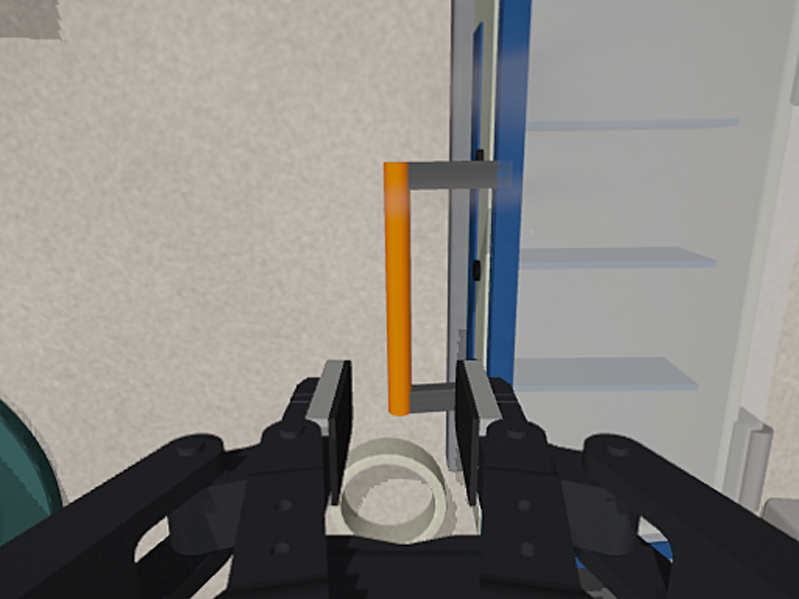

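Wrist view: the bar runs from (396,162) to (400,414), between the fingers and nearly parallel to them. The four bays and three ribs show through the cover.

```bash
python3 - <<'E'
from h import *
c=load("w1");T=load("top0");S=load("scene0")
for z in(.122,.126,.130):
  a=onz(c,(396/1.5625,162/1.5625),z);b=onz(c,(400/1.5625,414/1.5625),z);print(z,a.round(4),b.round(4),np.linalg.norm(a-b).round(4))
for n,w,t,s in [("L",(397,162),(117,226),(400,82)),("R",(400,414),(222,218),(352,125))]:
  q=tri([(c,np.array(w)/1.5625),(T,np.array(t)/3+[140,145]),(S,np.array(s)/3+[140,120])]);print(n,q.round(4),uw(q))
E
```

```text
0.122 [0.3991 0.2864 0.122 ] [0.4067 0.1598 0.122 ] 0.1268
0.126 [0.3991 0.2865 0.126 ] [0.4066 0.1619 0.126 ] 0.1248
0.13 [0.3992 0.2866 0.13  ] [0.4066 0.1641 0.13  ] 0.1228
L [0.3989 0.2875 0.1244] [ 0.0577 -0.1178]
R [0.4043 0.1653 0.1301] [-0.0647 -0.1198]
```

Request:
move_arm([
  [0.3,[0.002,-0.003,0.03],[0,0,-0.014]],
  [0.3,[0,0,0.03],[0,0,0]],
  [0.3,[0,0,0.027],[0,0,0]],
  [1,[0,0,0],[0,0,0]],
  [1,[0,0,0],[0,0,0]],
], force=30)

```text
t: 1.62
tcp_pos: [0.3973, 0.2304, 0.1346]
ee_rot: [[-0.075, 0.997, -0.002], [0.997, 0.075, -0.001], [-0.001, -0.002, -1.0]]
contact_force: [1.3, -0.3, 0.2]
width: 0.0067
gripper_force: 0.0
```

Request:
move_arm([
  [1,[0,0,0],[0,0,0]],
  [1,[0,0,0],[0,0,0]],
  [1,[0,0.001,-0.01],[0,0,0]],
])

```text
t: 1.87
tcp_pos: [0.3993, 0.2304, 0.1451]
ee_rot: [[-0.074, 0.997, -0.0], [0.997, 0.074, -0.0], [-0.0, -0.0, -1.0]]
contact_force: [0.7, 0.1, -0.7]
width: 0.0
gripper_force: 0.0
```

```bash
python3 - <<'E'
from h import *
st()
E
```

```text
t 1.87 w,u [ 0.0007 -0.1209] z 0.1451 yawerr 0.0145 Rz [-0. -0. -1.] F [ 0.7  0.1 -0.7] wid 0.0 gf 0.0
```

```bash
python3 - <<'E'
from h import *
c=wr("w2"); s=snap("scene","s2"); 
a=c["frame"][:,:,::-1]; b=s["frame"][:,:,::-1][100:240,200:380]
b=cv2.resize(b,None,fx=2.2,fy=2.2,interpolation=2)
h=384;out=np.zeros((h,400+396,3),np.uint8);out[:,:400]=a[:,56:456];out[:308,400:]=b[:308,:396]
cv2.imwrite("pics/c2.png",out)
E
```

```text
(no output)
```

View pics/c2.png

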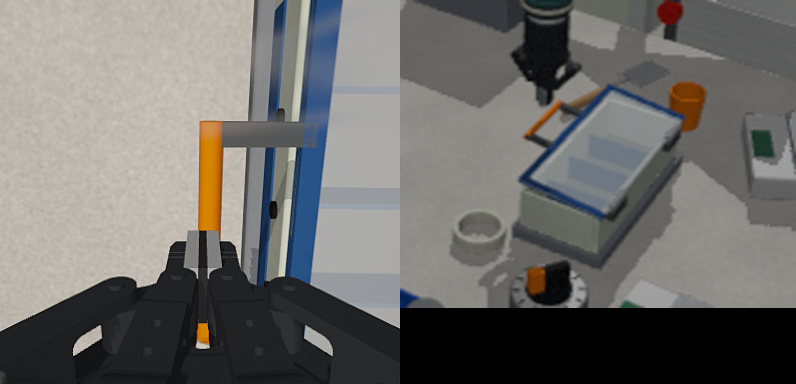

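The fingers shut above the bar: in the left half it shows at (210,122) to (202,335) behind them. I'll work out the bar's present height from its left end.

```bash
python3 - <<'E'
from h import *
c=load("w2");S=load("s2");T=snap("top","t2")
for z in (.10,.106,.112,.118,.128):
  a=onz(c,(267,122),z);b1=onz(c,(256,180),z);b2=onz(c,(278,180),z);print(z,uw(a),np.linalg.norm(b1-b2).round(4))
L=(200+560/2.2-0-400/2.2,100+103/2.2);R=(200+(527-400)/2.2,100+136/2.2);print(L,R)
print(tri([(c,(267,122)),(S,L)]).round(4))
# orange pixels in scene
for C in (load("scene0"),S,T,load("top0")):
  f=C["frame"].astype(int);m=(f[...,0]>150)&(f[...,1]>60)&(f[...,1]<140)&(f[...,2]<60);n,l,s_,ce=cv2.connectedComponentsWithStats(m.astype(np.uint8));print([(list(map(int,s_[i])),ce[i].round(1).tolist()) for i in range(1,n) if s_[i][4]>20])
E
```

```text
0.1 [ 0.0539 -0.1165] 0.013
0.106 [ 0.0544 -0.1166] 0.0126
0.112 [ 0.0548 -0.1168] 0.0122
0.118 [ 0.0553 -0.1169] 0.0118
0.128 [ 0.0561 -0.1172] 0.0112
(272.7272727272727, 146.8181818181818) (257.72727272727275, 161.8181818181818)
[0.3999 0.2861 0.1287]
[]
[]
[([114, 186, 12, 11, 65], [120.5, 190.6]), ([204, 216, 10, 4, 22], [208.5, 217.7])]
[([284, 161, 6, 6, 24], [286.5, 163.4]), ([179, 216, 35, 6, 93], [195.3, 218.8])]
```

Request:
move_arm([
  [1,[0,0.003,-0.02],[0,0,0.012]],
  [0.3,[0,0,0],[0,0,0]],
  [0.3,[0,0,0],[0,0,0]],
  [0.3,[0,0,0.023],[0,0,0]],
  [0.3,[0,0,0.023],[0,0,0]],
])

```text
t: 2.43
tcp_pos: [0.403, 0.2308, 0.1184]
ee_rot: [[-0.062, 0.998, 0.002], [0.998, 0.062, 0.001], [0.001, 0.002, -1.0]]
contact_force: [0.1, 0.9, -0.3]
width: 0.0299
gripper_force: 0.0
```

Request:
move_arm([
  [0.3,[0,0,0],[0,0,0]],
  [1,[0,0,0],[0,0,0]],
  [1,[0,0,0],[0,0,0]],
  [1,[0,0,0],[0,0,0]],
  [1,[0,0,0],[0,0,0]],
])

```text
t: 2.85
tcp_pos: [0.4027, 0.2305, 0.1194]
ee_rot: [[-0.062, 0.998, 0.001], [0.998, 0.062, 0.0], [-0.0, 0.001, -1.0]]
contact_force: [-0.7, -1.8, -0.7]
width: 0.01
gripper_force: 29.8
```

```bash
python3 - <<'E'
from h import *
st()
E
```

```text
t 2.85 w,u [ 0.0006 -0.1175] z 0.1194 yawerr 0.002 Rz [ 0.001  0.    -1.   ] F [-0.7 -1.8 -0.7] wid 0.01 gf 29.8
```

Request:
move_arm([
  [1,[0,0.0017,-0.02],[0,0,0]],
  [1,[0,0.0036,-0.0197],[0,0,0]],
  [1,[0,0.0055,-0.0192],[0,0,0]],
  [1,[0,0,0],[0,0,0]],
])

```text
t: 3.18
tcp_pos: [0.4206, 0.2321, 0.1822]
ee_rot: [[-0.061, 0.998, 0.015], [0.998, 0.061, 0.002], [0.001, 0.015, -1.0]]
contact_force: [28.2, 3.6, -13.1]
width: 0.0099
gripper_force: 32.1
```

```bash
python3 - <<'E'
from h import *
st();T=snap("top","t3");S=snap("scene","s3",crop=(240,90,350,180),s=5)
E
```

```text
t 3.18 w,u [ 0.001  -0.0995] z 0.1822 yawerr 0.0008 Rz [ 0.015  0.002 -1.   ] F [ 28.2   3.6 -13.1] wid 0.0099 gf 32.1
```

View pics/s3.png

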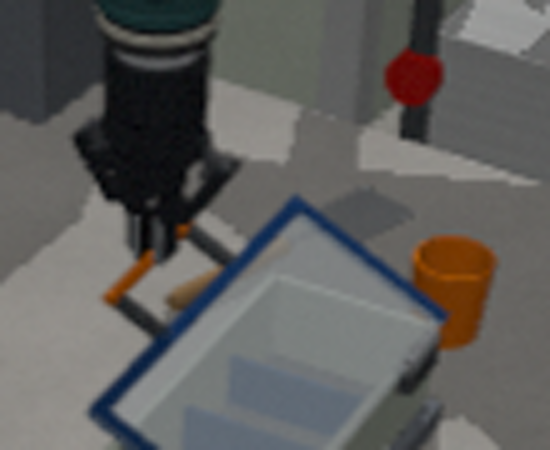

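The cover follows, but the tool is being pulled towards the hinge: the true angle is about 0.43, ahead of my plan. I'll correct by 7 mm and carry on.

Request:
move_arm([
  [1,[0,0.007,0],[0,0,0]],
  [1,[0,0.0092,-0.0177],[0,0,0]],
  [1,[0,0.011,-0.0167],[0,0,0]],
  [1,[0,0.0126,-0.0156],[0,0,0]],
  [1,[0,0,0],[0,0,0]],
])

```text
t: 3.7
tcp_pos: [0.4528, 0.2341, 0.2307]
ee_rot: [[-0.062, 0.998, -0.0], [0.998, 0.062, 0.002], [0.002, -0.0, -1.0]]
contact_force: [-18.9, -1.3, 20.4]
width: 0.0096
gripper_force: 30.7
```

```bash
python3 - <<'E'
from h import *
st()
E
```

```text
t 3.7 w,u [ 0.0011 -0.0673] z 0.2307 yawerr 0.0023 Rz [-0.     0.002 -1.   ] F [-18.9  -1.3  20.4] wid 0.0096 gf 30.7
```

Request:
move_arm([
  [1,[0,0.012,-0.017],[0,0,0]],
  [1,[0,0.0154,-0.0127],[0,0,0]],
  [1,[0,0.0166,-0.0111],[0,0,0]],
  [1,[0,0.0176,-0.0094],[0,0,0]],
  [1,[0,0,0],[0,0,0]],
])

```text
t: 4.12
tcp_pos: [0.5172, 0.2377, 0.2795]
ee_rot: [[-0.061, 0.998, 0.003], [0.998, 0.061, 0.001], [0.001, 0.003, -1.0]]
contact_force: [1.5, 0.6, -0.1]
width: -0.0
gripper_force: 0.0
```

```bash
python3 - <<'E'
from h import *
st()
E
```

```text
t 4.12 w,u [ 0.0009 -0.0027] z 0.2795 yawerr 0.0015 Rz [ 0.003  0.001 -1.   ] F [ 1.5  0.6 -0.1] wid -0.0 gf 0.0
```

```bash
python3 - <<'E'
from h import *
c=wr("w4"); s=snap("scene","s4"); 
a=c["frame"][:,:,::-1]; b=s["frame"][:,:,::-1][80:220,220:400]
b=cv2.resize(b,None,fx=2.2,fy=2.2,interpolation=2)
out=np.zeros((384,796,3),np.uint8);out[:,:400]=a[:,56:456];out[:308,400:]=b[:308,:396]
cv2.imwrite("pics/c4.png",out)
E
```

```text
(no output)
```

View pics/c4.png

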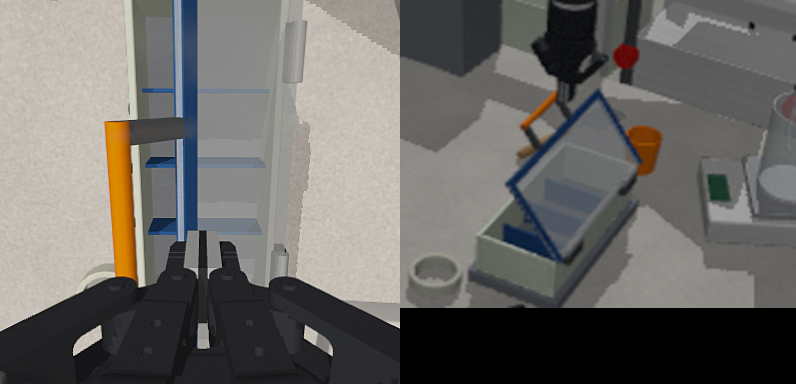

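The grip slipped off: the cover stands at roughly 0.7 rad and the bar is at (118,122) in the left half. I'll measure where the bar is now.

```bash
python3 - <<'E'
from h import *
c=load("w4");S=load("s4");T=snap("top","t4")
p=tri([(c,(174,123)),(S,(291.4,123.2))]);print(p.round(4),uw(p))
# fit angle: bar left end at w=-.003+.061, hinge u=h
cv2.imwrite("pics/t4.png",cv2.resize(T["frame"][150:240,150:280,::-1],None,fx=6,fy=6,interpolation=2))
for h in(.080,.083):
  for a in np.arange(.5,1.0,.05):
    def W(w,u,z): q=O+w*ey+u*ex; return (*q,z)
    q=W(.0575,h-.2*np.cos(a),.106+.2*np.sin(a)); print(h,round(a,2),np.round(proj(c,q),1),np.round(proj(S,q),1),np.round(proj(T,q),1),q[2].round(3))
E
```

```text
[0.4728 0.2897 0.2585] [ 0.0555 -0.0439]
0.08 0.5 [115.1 112.6] [278.5 132.2] [174. 209.] 0.202
0.08 0.55 [117.6 113.3] [279.8 130.6] [173.4 207. ] 0.211
0.08 0.6 [121.2 114. ] [281.1 129.1] [172.8 204.8] 0.219
0.08 0.65 [125.9 114.8] [282.6 127.7] [172.2 202.6] 0.227
0.08 0.7 [132.  115.6] [284.2 126.3] [171.6 200.2] 0.235
0.08 0.75 [139.5 116.5] [285.9 125.1] [171.  197.7] 0.242
0.08 0.8 [148.5 117.4] [287.7 123.9] [170.4 195. ] 0.249
0.08 0.85 [159.1 118.3] [289.6 122.9] [169.9 192.3] 0.256
0.08 0.9 [171.4 119.2] [291.6 121.9] [169.3 189.5] 0.263
0.08 0.95 [185.4 120.1] [293.6 121.1] [168.8 186.6] 0.269
0.083 0.5 [119.7 112.6] [279.2 132.4] [173.9 208.1] 0.202
0.083 0.55 [122.4 113.3] [280.5 130.8] [173.3 206.1] 0.211
0.083 0.6 [126.2 114. ] [281.8 129.3] [172.7 203.9] 0.219
0.083 0.65 [131.1 114.8] [283.3 127.9] [172.1 201.7] 0.227
0.083 0.7 [137.4 115.7] [284.9 126.5] [171.5 199.3] 0.235
0.083 0.75 [145.1 116.5] [286.6 125.3] [170.9 196.8] 0.242
0.083 0.8 [154.3 117.4] [288.4 124.1] [170.4 194.1] 0.249
0.083 0.85 [165.1 118.3] [290.3 123.1] [169.8 191.4] 0.256
0.083 0.9 [177.6 119.2] [292.3 122.1] [169.3 188.6] 0.263
0.083 0.95 [191.9 120.1] [294.3 121.3] [168.8 185.7] 0.269
```

View pics/t4.png

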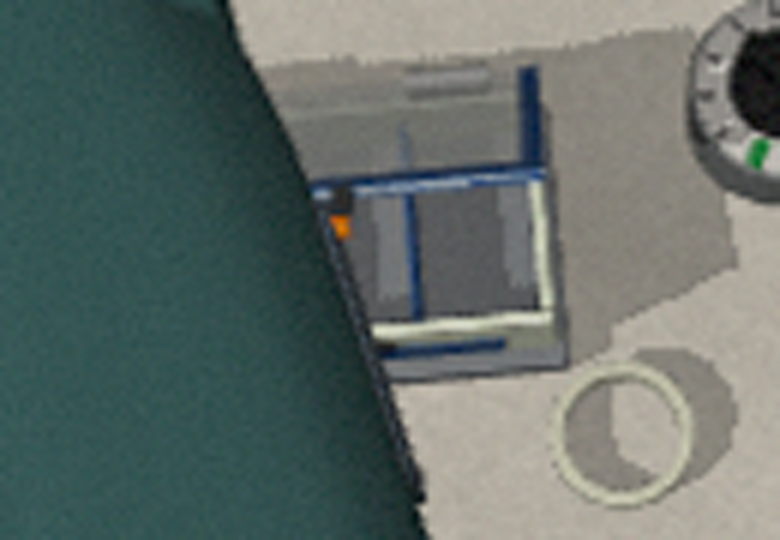

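The bar is now at a ≈ 0.89 (u −0.044, z 0.261), and the wrist, scene and top views agree. I'll regrip it deeper and harder.

Request:
move_arm([
  [1,[0,0,-0.035],[0,0,0]],
  [0.45,[0,-0.021,0],[0,0,0]],
  [0.45,[0,-0.0205,0],[0,0,0]],
  [0.45,[0,0,0],[0,0,0]],
  [0.45,[0,0,0.02],[0,0,0]],
], force=60)

```text
t: 4.68
tcp_pos: [0.4725, 0.2353, 0.2956]
ee_rot: [[-0.063, 0.998, 0.005], [0.998, 0.063, 0.002], [0.001, 0.005, -1.0]]
contact_force: [1.2, 0.2, 0.2]
width: 0.0234
gripper_force: 0.0
```

```bash
python3 - <<'E'
from h import *
st();c=wr("w5",s=1.5)
def W(w,u,z): q=O+w*ey+u*ex; return (*q,z)
print(proj(c,W(.0575,-.044,.261)))
E
```

```text
t 4.68 w,u [ 0.0011 -0.0475] z 0.2956 yawerr 0.0028 Rz [ 0.005  0.002 -1.   ] F [1.2 0.2 0.2] wid 0.0234 gf 0.0
(np.float64(264.3628963059302), np.float64(117.47211556518582))
```

View pics/w5.png

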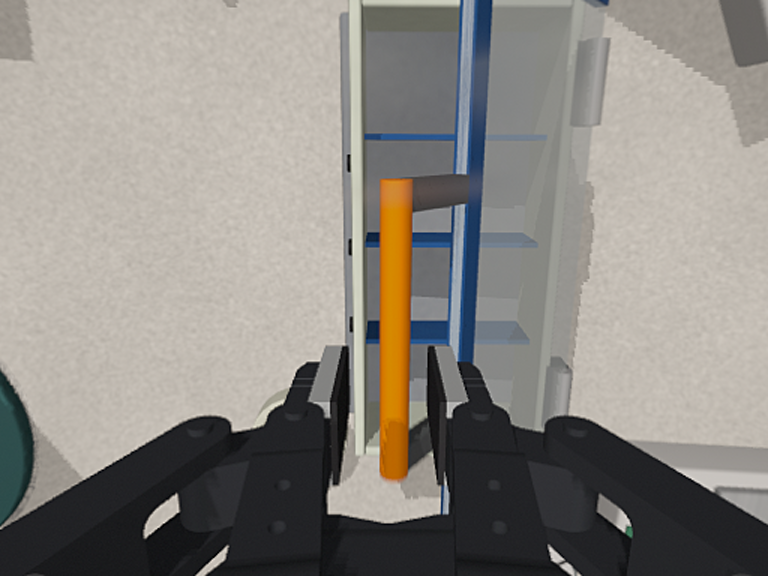

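The bar lies between the open fingers, from (397,180) to (394,480), and is well centred.

```bash
python3 - <<'E'
from h import *
c=load("w5")
for z in(.24,.25,.255,.26,.265):
  a=onz(c,(397/1.5,181/1.5),z);b=onz(c,(394/1.5,479/1.5),z);print(z,uw(a),uw(b),np.linalg.norm(a-b).round(4))
E
```

```text
0.24 [ 0.0543 -0.0433] [-0.0825 -0.0437] 0.1369
0.25 [ 0.055  -0.0436] [-0.0752 -0.0439] 0.1302
0.255 [ 0.0554 -0.0437] [-0.0715 -0.044 ] 0.1269
0.26 [ 0.0558 -0.0438] [-0.0679 -0.0441] 0.1236
0.265 [ 0.0561 -0.0439] [-0.0642 -0.0443] 0.1203
```

Request:
move_arm([
  [0.45,[-0.005,0,0.018],[0,0,0]],
  [0.45,[0,0,0.018],[0,0,0]],
  [0.45,[0,0,0],[0,0,0]],
  [1,[0,0,0],[0,0,0]],
  [1,[0,0,0],[0,0,0]],
])

```text
t: 5.15
tcp_pos: [0.4735, 0.23, 0.2578]
ee_rot: [[-0.062, 0.998, 0.001], [0.998, 0.062, 0.0], [0.0, 0.001, -1.0]]
contact_force: [0.5, -0.6, -0.5]
width: 0.0008
gripper_force: 0.0
```

Request:
move_arm([
  [1,[0,0,0],[0,0,0]],
  [1,[0,0,0],[0,0,0]],
  [1,[0,0.016,-0.012],[0,0,0]],
  [1,[0,0.017,-0.01],[0,0,0]],
  [1,[0,0,0],[0,0,0]],
])

```text
t: 5.57
tcp_pos: [0.5088, 0.2322, 0.2803]
ee_rot: [[-0.062, 0.998, 0.003], [0.998, 0.062, 0.001], [0.001, 0.003, -1.0]]
contact_force: [1.4, 0.5, 0.7]
width: -0.0001
gripper_force: 0.0
```

```bash
python3 - <<'E'
from h import *
st()
E
```

```text
t 5.57 w,u [-0.0041 -0.0115] z 0.2803 yawerr 0.0015 Rz [ 0.003  0.001 -1.   ] F [1.4 0.5 0.7] wid -0.0001 gf 0.0
```

The fingers missed again, although the measured heights agree with each other. I'll check the tool geometry against the wrist picture, by projecting the fingertips and locating the bar now.

```bash
python3 - <<'E'
from h import *
st();c=wr("w6")
R=np.array(readout.read_state()["ee_rot"]);p=np.array(readout.read_state()["tcp_pos"])
for z in(-.03,-.01,.006,.025,.04,.06): print("tool z",z,[np.round(proj(c,p+R@np.array([x,0,z])),1).tolist() for x in(-.011,0,.011)])
s=snap("scene","s6"); 
a=c["frame"][:,:,::-1]; b=s["frame"][:,:,::-1][80:220,220:400]
b=cv2.resize(b,None,fx=2.2,fy=2.2,interpolation=2)
out=np.zeros((384,796,3),np.uint8);out[:,:400]=a[:,56:456];out[:308,400:]=b[:308,:396]
cv2.imwrite("pics/c6.png",out)
E
```

```text
t 5.57 w,u [-0.0041 -0.0115] z 0.2803 yawerr 0.0015 Rz [ 0.003  0.001 -1.   ] F [1.4 0.5 0.7] wid -0.0001 gf 0.0
tool z -0.03 [[254.5, 296.9], [254.4, 272.5], [254.3, 247.0]]
tool z -0.01 [[254.9, 272.2], [254.8, 250.4], [254.7, 227.7]]
tool z 0.006 [[255.1, 256.4], [255.1, 236.3], [255.0, 215.5]]
tool z 0.025 [[255.4, 240.9], [255.3, 222.5], [255.3, 203.6]]
tool z 0.04 [[255.6, 230.6], [255.5, 213.4], [255.5, 195.7]]
tool z 0.06 [[255.8, 219.0], [255.7, 203.1], [255.7, 186.8]]
```

View pics/c6.png

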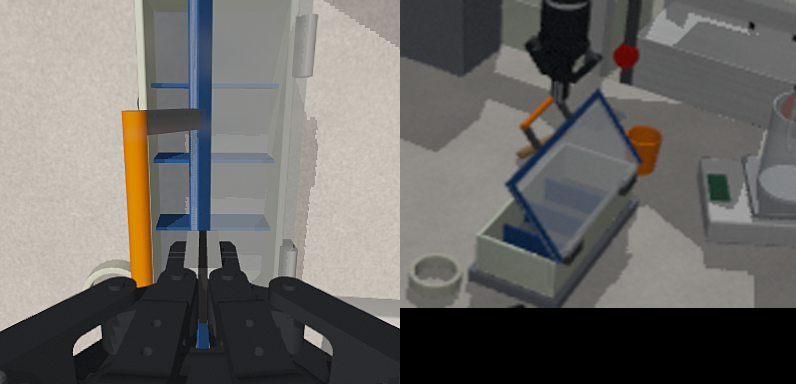

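Everything fits one explanation: the fingertips reach only about to the TCP, some 25 mm less than stated. That accounts for both misses and for the one grip, which was right at the tips. From now on I'll go about 25 mm deeper.

Request:
move_arm([
  [1,[0,0,-0.02],[0,0,0]],
  [0.45,[0,-0.0325,0],[0,0,0]],
  [0.45,[0,0,0],[0,0,0]],
  [0.45,[0,0,0.028],[0,0,0]],
  [0.45,[0,0,0.028],[0,0,0]],
], force=50)

```text
t: 6.08
tcp_pos: [0.4733, 0.2301, 0.243]
ee_rot: [[-0.062, 0.998, 0.003], [0.998, 0.062, 0.001], [0.001, 0.003, -1.0]]
contact_force: [0.6, 0.2, 0.1]
width: 0.0239
gripper_force: 0.0
```

Request:
move_arm([
  [0.45,[0,0,0],[0,0,0]],
  [1,[0,0,0],[0,0,0]],
  [1,[0,0,0],[0,0,0]],
  [1,[0,0,0],[0,0,0]],
  [1,[0,0,0],[0,0,0]],
])

```text
t: 6.5
tcp_pos: [0.4742, 0.2299, 0.2437]
ee_rot: [[-0.062, 0.998, 0.001], [0.998, 0.062, -0.0], [-0.0, 0.001, -1.0]]
contact_force: [2.5, -2.8, -4.7]
width: 0.0093
gripper_force: 49.2
```

```bash
python3 - <<'E'
from h import *
st()
E
```

```text
t 6.5 w,u [-0.0044 -0.0462] z 0.2437 yawerr 0.0018 Rz [ 0.001 -0.    -1.   ] F [ 2.5 -2.8 -4.7] wid 0.0093 gf 49.2
```

Request:
move_arm([
  [1,[0,0.016,-0.012],[0,0,0]],
  [1,[0,0.017,-0.01],[0,0,0]],
  [1,[0,0.018,-0.0085],[0,0,0]],
  [1,[0,0,0],[0,0,0]],
])

```text
t: 6.83
tcp_pos: [0.5269, 0.2331, 0.2756]
ee_rot: [[-0.061, 0.998, 0.003], [0.998, 0.061, 0.001], [0.0, 0.003, -1.0]]
contact_force: [-1.8, -3.5, 14.4]
width: 0.0097
gripper_force: 53.3
```

```bash
python3 - <<'E'
from h import *
st()
E
```

```text
t 6.83 w,u [-0.0043  0.0067] z 0.2756 yawerr 0.0013 Rz [ 0.003  0.001 -1.   ] F [-1.8 -3.5 14.4] wid 0.0097 gf 53.3
```

Request:
move_arm([
  [1,[0,0.019,-0.0075],[0,0,0]],
  [1,[0,0.0195,-0.005],[0,0,0]],
  [1,[0,0.02,-0.0027],[0,0,0]],
  [1,[0,0.02,-0.0006],[0,0,0]],
  [1,[0,0,0],[0,0,0]],
])

```text
t: 7.25
tcp_pos: [0.6061, 0.2376, 0.2904]
ee_rot: [[-0.061, 0.998, 0.004], [0.998, 0.061, 0.0], [-0.0, 0.004, -1.0]]
contact_force: [5.5, -5.2, 5.1]
width: 0.0095
gripper_force: 53.0
```

```bash
python3 - <<'E'
from h import *
st()
E
```

```text
t 7.25 w,u [-0.0045  0.086 ] z 0.2904 yawerr 0.001 Rz [ 0.004  0.    -1.   ] F [ 5.5 -5.2  5.1] wid 0.0095 gf 53.0
```

Request:
move_arm([
  [1,[0,0.012,0.0005],[0,0,0]],
  [1,[0,0.012,0.0013],[0,0,0]],
  [1,[0,0.0118,0.002],[0,0,0]],
  [1,[0,0.0117,0.0027],[0,0,0]],
  [1,[0,0,0],[0,0,0]],
])

```text
t: 7.67
tcp_pos: [0.652, 0.2403, 0.283]
ee_rot: [[-0.061, 0.998, 0.002], [0.998, 0.061, -0.001], [-0.001, 0.001, -1.0]]
contact_force: [3.4, -6.2, -1.8]
width: 0.0099
gripper_force: 54.3
```

Request:
move_arm([
  [1,[0,0.006,0.0017],[0,0,0]],
  [1,[0,0.0055,0.0018],[0,0,0]],
  [1,[0,0.002,0.0006],[0,0,0]],
  [1,[0,0,0],[0,0,0]],
])

```text
t: 8.0
tcp_pos: [0.6641, 0.241, 0.2793]
ee_rot: [[-0.061, 0.998, 0.001], [0.998, 0.061, -0.001], [-0.001, 0.001, -1.0]]
contact_force: [1.6, -7.3, -1.4]
width: 0.0095
gripper_force: 54.5
```

```bash
python3 - <<'E'
from h import *
st()
E
```

```text
t 8.0 w,u [-0.0047  0.1441] z 0.2793 yawerr 0.0013 Rz [ 0.001 -0.001 -1.   ] F [ 1.6 -7.3 -1.4] wid 0.0095 gf 54.5
```

Request:
move_arm([
  [1,[0,0.003,0.001],[0,0,0]],
  [1,[0,0.003,0.001],[0,0,0]],
  [1,[0,0.003,0.001],[0,0,0]],
  [1,[0,0,0],[0,0,0]],
  [1,[0,0,0],[0,0,0]],
])

```text
t: 8.42
tcp_pos: [0.6698, 0.2414, 0.2777]
ee_rot: [[-0.062, 0.998, -0.003], [0.998, 0.062, -0.002], [-0.001, -0.003, -1.0]]
contact_force: [-24.6, -10.5, 14.8]
width: 0.0096
gripper_force: 55.7
```

```bash
python3 - <<'E'
from h import *
st()
E
```

```text
t 8.42 w,u [-0.0046  0.1498] z 0.2777 yawerr 0.002 Rz [-0.003 -0.002 -1.   ] F [-24.6 -10.5  14.8] wid 0.0096 gf 55.7
```

The cover is on its stop (u = 0.150, with −25 N of resistance). Next I release, rise and travel towards the pots.

Request:
move_arm([
  [1,[0,-0.003,-0.001],[0,0,0]],
  [0.4,[0,0,0],[0,0,0]],
  [0.4,[0,0,0],[0,0,0]],
  [0.4,[0,0,-0.035],[0,0,0]],
  [0.4,[0,0,-0.035],[0,0,0]],
])

```text
t: 8.83
tcp_pos: [0.669, 0.2422, 0.3354]
ee_rot: [[-0.062, 0.998, -0.004], [0.998, 0.062, -0.0], [-0.0, -0.004, -1.0]]
contact_force: [1.2, 0.4, 2.2]
width: 0.0258
gripper_force: 0.0
```

Request:
move_arm([
  [0.4,[-0.01,-0.01,-0.02],[0,0,0]],
  [0.4,[-0.035,-0.018,0],[0,0,0]],
  [0.4,[-0.035,-0.018,0],[0,0,0]],
  [-0.65,[-0.035,-0.018,0],[0,0,0]],
  [-0.65,[-0.035,-0.018,0],[0,0,0]],
])

```text
t: 9.25
tcp_pos: [0.6011, 0.0935, 0.3557]
ee_rot: [[-0.063, 0.998, 0.001], [0.998, 0.063, 0.0], [0.0, 0.001, -1.0]]
contact_force: [1.5, -0.6, 1.7]
width: 0.0485
gripper_force: 0.0
```

Request:
move_arm([
  [-0.65,[-0.036,-0.018,0],[0,0,0]],
  [-0.65,[-0.036,-0.018,0.01],[0,0,0]],
  [-0.65,[-0.036,-0.018,0.02],[0,0,0]],
  [-0.65,[-0.036,-0.018,0.02],[0,0,0]],
  [-0.65,[-0.036,-0.018,0.02],[0,0,0]],
])

```text
t: 9.67
tcp_pos: [0.526, -0.0839, 0.2897]
ee_rot: [[-0.062, 0.998, 0.002], [0.998, 0.062, -0.0], [-0.0, 0.002, -1.0]]
contact_force: [0.3, -1.3, -1.3]
width: 0.0705
gripper_force: 0.0
```

Request:
move_arm([
  [-0.65,[-0.036,-0.018,0.02],[0,0,0]],
  [-0.65,[-0.036,-0.018,0.02],[0,0,0]],
  [-0.65,[-0.036,-0.012,0.02],[0,0,0]],
  [-0.65,[0,0,0],[0,0,0]],
])

```text
t: 10.0
tcp_pos: [0.486, -0.1911, 0.2306]
ee_rot: [[-0.058, 0.998, -0.003], [0.998, 0.058, 0.001], [0.001, -0.003, -1.0]]
contact_force: [0.5, 0.5, -0.9]
width: 0.0705
gripper_force: 0.0
```

```bash
python3 - <<'E'
from h import *
st();c5=load("w5")
for v in(137,241,333): print("rib",uw(onz(c5,(410/1.5,v/1.5),.07)))
c=wr("w7");T=snap("top","t7")
a=c["frame"][:,:,::-1]; b=cv2.resize(T["frame"][140:245,140:270,::-1],None,fx=3,fy=3,interpolation=2)
out=np.zeros((384,790,3),np.uint8);out[:,:400]=a[:,56:456];out[:315,400:]=b
cv2.imwrite("pics/c7.png",out)
E
```

```text
t 10.0 w,u [-0.4253 -0.0596] z 0.2306 yawerr -0.0022 Rz [-0.003  0.001 -1.   ] F [ 0.5  0.5 -0.9] wid 0.0705 gf 0.0
rib [ 0.0727 -0.0304]
rib [-0.0017 -0.0293]
rib [-0.0748 -0.0283]
```

View pics/c7.png

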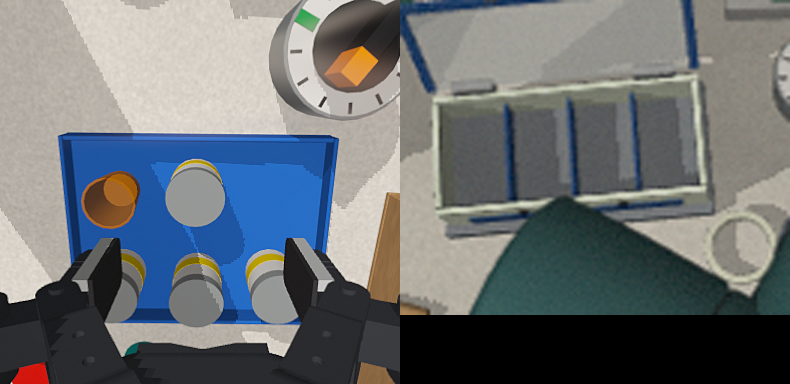

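The cover is open and the well with its three ribs is clear: in the right half, ribs near (509,150), (571,146) and (636,141). All four pots are unmoved: lids at (195,197), (196,296), (112,~290) and (270,~290).

```bash
python3 - <<'E'
from h import *
T=load("t7");c=load("w7")
t=lambda u,v:((u-400)/3+140,v/3+140)
for a,b in(((506,105),(513,197)),((570,100),(573,192)),((632,95),(640,187))): print("rib",uw(onz(T,t(*a),.07)),uw(onz(T,t(*b),.07)))
for q in((436,98),(697,75),(708,185),(440,212)): print("rim",uw(onz(T,t(*q),.1)))
for q in((195,198),(196,298),(270,292)): print("pot",uw(onz(c,(q[0]+56,q[1]),.07)))
E
```

```text
rib [0.0718 0.0587] [ 0.0689 -0.0573]
rib [-0.0073  0.0575] [-0.004  -0.0579]
rib [-0.0837  0.0566] [-0.085  -0.0594]
rim [0.1508 0.0668]
rim [-0.1659  0.0652]
rim [-0.1674 -0.071 ]
rim [ 0.1509 -0.0737]
pot [-0.4521 -0.0668]
pot [-0.5604 -0.0667]
pot [-0.5534  0.0096]
```

Request:
move_arm([
  [-0.65,[-0.02,-0.008,0.02],[0,0,0]],
  [-0.65,[0,0,0.04],[0,0,0]],
  [-0.65,[0,0,0.04],[0,0,0]],
  [-0.65,[0,0,0],[0,0,0]],
  [-0.65,[0,0,0],[0,0,0]],
])

```text
t: 10.52
tcp_pos: [0.4815, -0.2062, 0.1337]
ee_rot: [[-0.063, 0.998, -0.002], [0.998, 0.063, 0.001], [0.001, -0.001, -1.0]]
contact_force: [0.3, 0.3, 0.7]
width: 0.0705
gripper_force: 0.0
```

```bash
python3 - <<'E'
from h import *
st();c=wr("w8",s=1.5)
E
```

```text
t 10.52 w,u [-0.4401 -0.065 ] z 0.1337 yawerr 0.0034 Rz [-0.002  0.001 -1.   ] F [0.3 0.3 0.7] wid 0.0705 gf 0.0
```

View pics/w8.png

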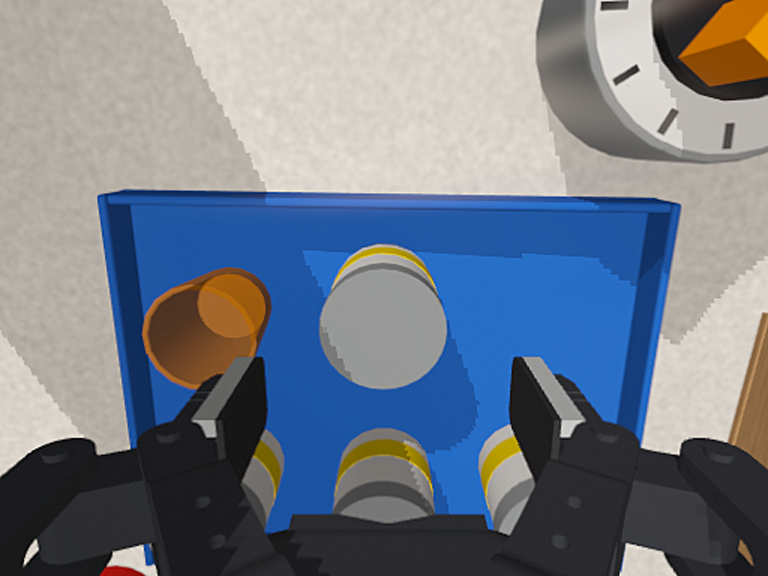

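The pot B lid is centred at (383,326) between the fingers, with the beaker at (205,330) clear of the left finger.

```bash
python3 - <<'E'
from h import *
c=load("w8");st()
print(uw(onz(c,(383/1.5,326/1.5),.07)),uw(onz(c,(320/1.5,326/1.5),.07)),uw(onz(c,(446/1.5,326/1.5),.07)),uw(onz(c,(383/1.5,263/1.5),.07)),uw(onz(c,(383/1.5,389/1.5),.07)),"beaker",uw(onz(c,(200/1.5,338/1.5),.06)))
E
```

```text
t 10.57 w,u [-0.4409 -0.0639] z 0.1352 yawerr 0.0034 Rz [ 0.001 -0.    -1.   ] F [ 0.5 -0.1  0.9] wid 0.0704 gf 0.0
[-0.4509 -0.0667] [-0.451  -0.0948] [-0.4508 -0.0387] [-0.4221 -0.0667] [-0.4817 -0.0667] beaker [-0.4608 -0.1525]
```

Request:
move_arm([
  [-0.65,[-0.01,-0.003,0.03],[0,0,0]],
  [-0.65,[0,0,0.035],[0,0,0]],
  [-0.65,[0,0,0.03],[0,0,0]],
  [-0.65,[0,0,0],[0,0,0]],
  [1,[0,0,0],[0,0,0]],
], force=40)

```text
t: 10.98
tcp_pos: [0.4802, -0.2178, 0.0401]
ee_rot: [[-0.063, 0.998, 0.001], [0.998, 0.063, -0.0], [-0.0, 0.001, -1.0]]
contact_force: [-0.1, 0.6, 0.3]
width: 0.0597
gripper_force: 0.0
```

Request:
move_arm([
  [1,[0,0,0],[0,0,0]],
  [1,[0,0,0],[0,0,0]],
  [1,[0,0,0],[0,0,0]],
])

```text
t: 11.23
tcp_pos: [0.4808, -0.2185, 0.0409]
ee_rot: [[-0.062, 0.998, 0.004], [0.998, 0.062, -0.002], [-0.003, 0.004, -1.0]]
contact_force: [-1.5, 1.1, 12.2]
width: 0.0544
gripper_force: 43.8
```

```bash
python3 - <<'E'
from h import *
st()
E
```

```text
t 11.23 w,u [-0.4524 -0.0664] z 0.0409 yawerr 0.0023 Rz [ 0.004 -0.002 -1.   ] F [-1.5  1.1 12.2] wid 0.0544 gf 43.8
```

Request:
move_arm([
  [1,[0,0,-0.02],[0,0,0]],
  [1,[0,0,-0.035],[0,0,0]],
  [1,[0,0,-0.04],[0,0,0]],
  [1,[0,0,-0.04],[0,0,0]],
  [1,[0.025,0.004,-0.025],[0,0,0]],
])

```text
t: 11.65
tcp_pos: [0.4826, -0.1952, 0.2037]
ee_rot: [[-0.06, 0.998, 0.005], [0.998, 0.06, -0.004], [-0.004, 0.005, -1.0]]
contact_force: [0.9, 0.7, -2.3]
width: 0.0547
gripper_force: 43.6
```

Request:
move_arm([
  [1,[0.04,0.005,0],[0,0,0]],
  [1,[0.04,0.005,0],[0,0,0]],
  [1,[0.04,0.005,0],[0,0,0]],
  [1,[0.04,0.005,0],[0,0,0]],
  [1,[0.04,0.005,0],[0,0,0]],
])

```text
t: 12.07
tcp_pos: [0.4942, 0.0106, 0.2001]
ee_rot: [[-0.062, 0.998, 0.003], [0.998, 0.062, -0.0], [-0.0, 0.003, -1.0]]
contact_force: [0.9, -1.0, -2.1]
width: 0.0545
gripper_force: 43.7
```

Request:
move_arm([
  [1,[0.04,0.005,0],[0,0,0]],
  [1,[0.04,0.005,0],[0,0,0]],
  [1,[0.04,0.005,0],[0,0,0]],
  [1,[0.04,0.005,0],[0,0,0]],
  [1,[0.04,0.005,0],[0,0,0]],
])

```text
t: 12.48
tcp_pos: [0.5066, 0.2122, 0.2002]
ee_rot: [[-0.062, 0.998, 0.002], [0.998, 0.062, 0.001], [0.001, 0.002, -1.0]]
contact_force: [1.2, -1.9, -1.5]
width: 0.0542
gripper_force: 43.7
```

Request:
move_arm([
  [1,[0.04,0.005,0],[0,0,0]],
  [1,[0.04,0.005,0],[0,0,0]],
  [1,[0.04,0.0025,0],[0,0,0]],
  [1,[0.02,0,0],[0,0,0]],
  [1,[0,0,0],[0,0,0]],
])

```text
t: 12.9
tcp_pos: [0.5099, 0.3545, 0.1994]
ee_rot: [[-0.066, 0.998, 0.001], [0.998, 0.066, 0.002], [0.002, 0.001, -1.0]]
contact_force: [0.4, 0.3, -2.8]
width: 0.0544
gripper_force: 43.6
```

```bash
python3 - <<'E'
from h import *
st()
E
```

```text
t 12.9 w,u [ 0.1179 -0.003 ] z 0.1994 yawerr 0.0059 Rz [ 0.001  0.002 -1.   ] F [ 0.4  0.3 -2.8] wid 0.0544 gf 43.6
```

Request:
move_arm([
  [1,[-0.006,0.003,0.02],[0,0,0]],
  [1,[0,0,0.035],[0,0,0]],
  [1,[0,0,0.03],[0,0,0]],
  [1,[0,0,0.02],[0,0,0]],
  [1,[0,0,0.015],[0,0,0]],
])

```text
t: 13.32
tcp_pos: [0.5134, 0.3441, 0.0777]
ee_rot: [[-0.062, 0.998, -0.0], [0.998, 0.062, -0.0], [-0.0, -0.0, -1.0]]
contact_force: [-0.0, 0.6, -2.4]
width: 0.0544
gripper_force: 43.6
```

Request:
move_arm([
  [1,[0,0,0.012],[0,0,0]],
  [1,[0,0,0.006],[0,0,0]],
  [1,[0,0,0],[0,0,0]],
])

```text
t: 13.57
tcp_pos: [0.5134, 0.3444, 0.061]
ee_rot: [[-0.062, 0.998, -0.001], [0.998, 0.062, 0.0], [0.0, -0.001, -1.0]]
contact_force: [-0.0, -0.3, -2.5]
width: 0.0541
gripper_force: 44.4
```

```bash
python3 - <<'E'
from h import *
st()
E
```

```text
t 13.57 w,u [ 0.1076 -0.0002] z 0.061 yawerr 0.0021 Rz [-0.001  0.    -1.   ] F [-0.  -0.3 -2.5] wid 0.0541 gf 44.4
```

Request:
move_arm([
  [1,[0,0,0.0015],[0,0,0]],
  [1,[0,0,0.0015],[0,0,0]],
  [1,[0,0,0],[0,0,0]],
])

```text
t: 13.82
tcp_pos: [0.5145, 0.3447, 0.0602]
ee_rot: [[-0.062, 0.998, 0.003], [0.998, 0.062, 0.001], [0.001, 0.003, -1.0]]
contact_force: [-7.1, -4.5, 24.3]
width: 0.0545
gripper_force: 46.9
```

Request:
move_arm([
  [-0.5,[0,0,-0.001],[0,0,0]],
  [-0.5,[0,0,0],[0,0,0]],
  [-0.5,[0,0,-0.03],[0,0,0]],
  [-0.5,[0,0,-0.04],[0,0,0]],
  [-0.55,[0,0,-0.04],[0,0,0]],
])

```text
t: 14.23
tcp_pos: [0.5135, 0.3442, 0.1697]
ee_rot: [[-0.062, 0.998, -0.001], [0.998, 0.062, -0.0], [-0.0, -0.001, -1.0]]
contact_force: [1.1, -0.4, 0.2]
width: 0.0662
gripper_force: 0.0
```

Request:
move_arm([
  [-0.55,[-0.02,0,-0.03],[0,0,0]],
  [-0.55,[-0.04,0.001,0],[0,0,0]],
  [-0.55,[-0.04,0.001,0],[0,0,0]],
  [-0.55,[-0.04,0.001,0],[0,0,0]],
  [-0.55,[-0.04,0.001,0],[0,0,0]],
])

```text
t: 14.65
tcp_pos: [0.5291, 0.1636, 0.199]
ee_rot: [[-0.063, 0.998, 0.002], [0.998, 0.063, 0.0], [0.0, 0.002, -1.0]]
contact_force: [0.8, 0.4, -0.1]
width: 0.0662
gripper_force: 0.0
```

Request:
move_arm([
  [-0.55,[-0.04,0.001,0],[0,0,0]],
  [-0.55,[-0.04,0.001,0],[0,0,0]],
  [-0.55,[-0.04,0.001,0],[0,0,0]],
  [-0.55,[-0.04,0.001,0],[0,0,0]],
  [-0.55,[-0.04,0.001,0],[0,0,0]],
])

```text
t: 15.07
tcp_pos: [0.5465, -0.0362, 0.199]
ee_rot: [[-0.062, 0.998, 0.001], [0.998, 0.062, -0.0], [-0.0, 0.001, -1.0]]
contact_force: [0.9, 0.8, 0.3]
width: 0.0663
gripper_force: 0.0
```

Request:
move_arm([
  [-0.55,[-0.04,0.001,0],[0,0,0]],
  [-0.55,[-0.04,0.001,0],[0,0,0]],
  [-0.55,[-0.04,0.001,0],[0,0,0]],
  [-0.55,[-0.04,0.001,0],[0,0,0]],
  [-0.55,[-0.04,0.001,0],[0,0,0]],
])

```text
t: 15.48
tcp_pos: [0.5637, -0.2357, 0.1989]
ee_rot: [[-0.062, 0.998, 0.001], [0.998, 0.062, -0.001], [-0.001, 0.001, -1.0]]
contact_force: [0.6, -0.3, -0.9]
width: 0.0662
gripper_force: 0.0
```

Request:
move_arm([
  [-0.55,[-0.036,0,0],[0,0,0]],
  [-0.55,[-0.035,0,0.015],[0,0,0]],
  [-0.55,[0,0,0.035],[0,0,0]],
  [-0.55,[0,0,0],[0,0,0]],
  [-0.55,[0,0,0],[0,0,0]],
])

```text
t: 15.9
tcp_pos: [0.5673, -0.3039, 0.1478]
ee_rot: [[-0.061, 0.998, -0.002], [0.998, 0.061, 0.002], [0.002, -0.002, -1.0]]
contact_force: [0.7, 0.4, 0.4]
width: 0.0661
gripper_force: 0.0
```

```bash
python3 - <<'E'
from h import *
st();c=wr("w9");T=snap("top","t9")
a=c["frame"][:,:,::-1]; b=cv2.resize(T["frame"][145:245,140:270,::-1],None,fx=3,fy=3,interpolation=2)
out=np.zeros((384,790,3),np.uint8);out[:,:400]=a[:,56:456];out[:300,400:]=b
cv2.imwrite("pics/c9.png",out)
E
```

```text
t 15.9 w,u [-0.5427  0.0148] z 0.1478 yawerr 0.0015 Rz [-0.002  0.002 -1.   ] F [0.7 0.4 0.4] wid 0.0661 gf 0.0
```

View pics/c9.png

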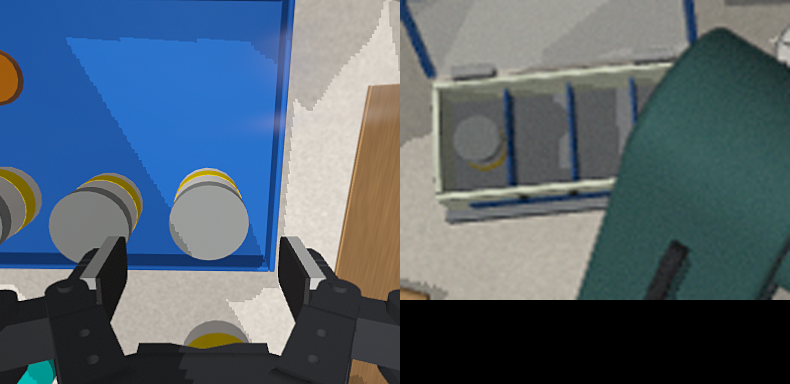

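Left half: the pot A lid is centred at (209,220) and C at (90,226), with the cardboard box edge at (370,85) to (335,270). Right half: pot B stands in the first bay. That was the last picture I may view, so from here I measure by code.

```bash
cat >> h.py <<'E'
def lids(c,z=.07):
    """grey lids in a wrist/top picture: circles of 56 mm at height z"""
    f=c["frame"].astype(int);mx=f.max(2);mn=f.min(2)
    m=((mx-mn<14)&(mx>85)&(mx<185)).astype(np.uint8)
    m=cv2.morphologyEx(m,cv2.MORPH_OPEN,np.ones((5,5),np.uint8))
    out=[]
    for k in cv2.findContours(m,cv2.RETR_EXTERNAL,cv2.CHAIN_APPROX_NONE)[0]:
        if cv2.contourArea(k)<150: continue
        p=np.array([uw(onz(c,q,z)) for q in k[:,0,:].astype(float)])
        (x,y),r=cv2.minEnclosingCircle(p.astype(np.float32)); out.append((round(x,4),round(y,4),round(r,4),k[:,0].mean(0).round(0).tolist()))
    return out
E
python3 - <<'E'
from h import *
c=load("w9");st()
for q in((209,220),(170,220),(248,220),(209,260),(209,181),(90,226),(130,228),(50,226)): print(q,uw(onz(c,(q[0]+56,q[1]),.07)))
for q in((370,85),(335,270)): print("box",[uw(onz(c,(q[0]+56,q[1]),z)).tolist() for z in(0,.1)])
print(lids(c))
T=load("top0");print("box top",[onz(T,(490/1.5625,225/1.5625),z).round(3) for z in(0,.05,.1)])
print("box s",onz(load("scene0"),(333/1.5625,496/1.5625),.1).round(3),onz(load("scene0"),(338/1.5625,548/1.5625),0).round(3), onz(load("scene0"),(422/1.5625,402/1.5625),.1).round(3))
E
```

```text
t 16.0 w,u [-0.5428  0.0163] z 0.1502 yawerr 0.0028 Rz [ 0.002 -0.001 -1.   ] F [ 0.6 -0.4  0.3] wid 0.0659 gf 0.0
(209, 220) [-0.5606  0.0197]
(170, 220) [-0.5607 -0.0081]
(248, 220) [-0.5606  0.0475]
(209, 260) [-0.592   0.0199]
(209, 181) [-0.532   0.0196]
(90, 226) [-0.5653 -0.0654]
(130, 228) [-0.5668 -0.0369]
(50, 226) [-0.5653 -0.0939]
box [[-0.4669, 0.1544], [-0.4695, 0.1079]]
box [[-0.6379, 0.1433], [-0.5834, 0.1005]]
[(-0.6594, 0.0254, 0.0235, [271.0, 330.0]), (-0.5896, 0.0909, 0.021, [361.0, 258.0]), (-0.5776, -0.067, 0.0386, [145.0, 237.0]), (-0.5624, -0.1563, 0.0286, [23.0, 222.0]), (-0.5608, 0.0204, 0.0312, [265.0, 219.0]), (-0.546, -0.0474, 0.0197, [173.0, 195.0]), (-0.549, -0.1303, 0.0231, [60.0, 197.0]), (-0.4467, 0.0797, 0.0178, [363.0, 47.0])]
box top [array([ 0.702, -0.217,  0.   ]), array([ 0.684, -0.208,  0.05 ]), array([ 0.666, -0.2  ,  0.1  ])]
box s [ 0.678 -0.468  0.1  ] [ 0.705 -0.494  0.   ] [ 0.689 -0.195  0.1  ]
```

Request:
move_arm([
  [-0.55,[-0.0185,0.0035,0.02],[0,0,0]],
  [-0.55,[0,0,0.035],[0,0,0]],
  [-0.55,[0,0,0.035],[0,0,0]],
  [-0.55,[0,0,0.02],[0,0,0]],
  [-0.55,[0,0,0],[0,0,0]],
])

```text
t: 16.42
tcp_pos: [0.572, -0.3208, 0.0362]
ee_rot: [[-0.063, 0.998, -0.003], [0.998, 0.063, 0.002], [0.002, -0.003, -1.0]]
contact_force: [0.1, 0.4, -0.3]
width: 0.0665
gripper_force: 0.0
```

```bash
python3 - <<'E'
from h import *
st()
E
```

```text
t 16.42 w,u [-0.56    0.0185] z 0.0362 yawerr 0.0032 Rz [-0.003  0.002 -1.   ] F [ 0.1  0.4 -0.3] wid 0.0665 gf 0.0
```

Request:
move_arm([
  [1,[0,0,0],[0,0,0]],
  [1,[0,0,0],[0,0,0]],
  [1,[0,0,0],[0,0,0]],
  [1,[0,0,0],[0,0,0]],
])

```text
t: 16.75
tcp_pos: [0.5738, -0.3229, 0.0401]
ee_rot: [[-0.062, 0.998, 0.002], [0.998, 0.062, -0.002], [-0.002, 0.002, -1.0]]
contact_force: [0.3, -0.4, 6.3]
width: 0.0546
gripper_force: 43.4
```

Request:
move_arm([
  [1,[0,0,-0.02],[0,0,0]],
  [1,[0,0,-0.035],[0,0,0]],
  [1,[0,0,-0.04],[0,0,0]],
  [1,[0,0,-0.04],[0,0,0]],
  [1,[0.025,-0.004,-0.025],[0,0,0]],
])

```text
t: 17.17
tcp_pos: [0.5684, -0.3009, 0.2027]
ee_rot: [[-0.06, 0.998, 0.004], [0.998, 0.06, -0.004], [-0.004, 0.004, -1.0]]
contact_force: [0.4, -0.7, -1.8]
width: 0.0547
gripper_force: 43.7
```

Request:
move_arm([
  [1,[0.04,-0.001,0],[0,0,0]],
  [1,[0.04,-0.001,0],[0,0,0]],
  [1,[0.04,-0.001,0],[0,0,0]],
  [1,[0.04,-0.001,0],[0,0,0]],
  [1,[0.04,-0.001,0],[0,0,0]],
])

```text
t: 17.58
tcp_pos: [0.5495, -0.0968, 0.1993]
ee_rot: [[-0.062, 0.998, 0.002], [0.998, 0.062, -0.0], [-0.0, 0.001, -1.0]]
contact_force: [1.6, 1.0, -2.1]
width: 0.0547
gripper_force: 43.7
```

Request:
move_arm([
  [1,[0.04,-0.001,0],[0,0,0]],
  [1,[0.04,-0.001,0],[0,0,0]],
  [1,[0.04,-0.001,0],[0,0,0]],
  [1,[0.04,-0.001,0],[0,0,0]],
  [1,[0.04,-0.001,0],[0,0,0]],
])

```text
t: 18.0
tcp_pos: [0.5321, 0.1027, 0.1993]
ee_rot: [[-0.062, 0.998, 0.002], [0.998, 0.062, 0.0], [-0.0, 0.002, -1.0]]
contact_force: [0.9, -0.3, -2.4]
width: 0.0544
gripper_force: 43.7
```

Request:
move_arm([
  [1,[0.04,-0.001,0],[0,0,0]],
  [1,[0.04,-0.001,0],[0,0,0]],
  [1,[0.04,-0.001,0],[0,0,0]],
  [1,[0.04,-0.001,0],[0,0,0]],
  [1,[0.01,0,0],[0,0,0]],
])

```text
t: 18.42
tcp_pos: [0.517, 0.275, 0.199]
ee_rot: [[-0.065, 0.998, 0.001], [0.998, 0.065, 0.002], [0.002, 0.001, -1.0]]
contact_force: [-0.5, 0.8, -2.1]
width: 0.0549
gripper_force: 43.7
```

Request:
move_arm([
  [1,[0,0,0],[0,0,0]],
  [1,[0,0,0],[0,0,0]],
])

```text
t: 18.58
tcp_pos: [0.5179, 0.2706, 0.1987]
ee_rot: [[-0.063, 0.998, 0.001], [0.998, 0.063, -0.0], [-0.0, 0.001, -1.0]]
contact_force: [0.7, 0.2, -2.9]
width: 0.0545
gripper_force: 43.7
```

```bash
python3 - <<'E'
from h import *
st()
E
```

```text
t 18.58 w,u [ 0.0336 -0.0001] z 0.1987 yawerr 0.0034 Rz [ 0.001 -0.    -1.   ] F [ 0.7  0.2 -2.9] wid 0.0545 gf 43.7
```

Request:
move_arm([
  [1,[0,0,0.03],[0,0,0]],
  [1,[0,0,0.035],[0,0,0]],
  [1,[0,0,0.032],[0,0,0]],
  [1,[0,0,0.02],[0,0,0]],
  [1,[0,0,0.012],[0,0,0]],
])

```text
t: 19.0
tcp_pos: [0.5172, 0.2682, 0.0671]
ee_rot: [[-0.06, 0.998, -0.002], [0.998, 0.06, -0.001], [-0.001, -0.002, -1.0]]
contact_force: [0.1, 0.3, -1.8]
width: 0.0543
gripper_force: 43.6
```

Request:
move_arm([
  [1,[0,0,0.006],[0,0,0]],
  [1,[0,0,0.003],[0,0,0]],
  [1,[0,0,0.002],[0,0,0]],
  [1,[0,0,0],[0,0,0]],
])

```text
t: 19.33
tcp_pos: [0.518, 0.2694, 0.0601]
ee_rot: [[-0.061, 0.998, 0.001], [0.998, 0.061, -0.0], [-0.0, 0.001, -1.0]]
contact_force: [-7.5, -4.5, 11.0]
width: 0.0543
gripper_force: 44.8
```

Request:
move_arm([
  [-0.5,[0,0,-0.001],[0,0,0]],
  [-0.5,[0,0,0],[0,0,0]],
  [-0.5,[0,0,-0.03],[0,0,0]],
  [-0.5,[0,0,-0.04],[0,0,0]],
  [-0.55,[0,0,-0.04],[0,0,0]],
])

```text
t: 19.75
tcp_pos: [0.5177, 0.2697, 0.171]
ee_rot: [[-0.062, 0.998, -0.0], [0.998, 0.062, -0.0], [-0.0, -0.0, -1.0]]
contact_force: [0.7, 0.7, 0.5]
width: 0.0661
gripper_force: 0.0
```

Request:
move_arm([
  [-0.55,[-0.02,-0.004,-0.03],[0,0,0]],
  [-0.55,[-0.04,-0.0045,0],[0,0,0]],
  [-0.55,[-0.04,-0.0045,0],[0,0,0]],
  [-0.55,[-0.04,-0.0045,0],[0,0,0]],
  [-0.55,[-0.04,-0.0045,0],[0,0,0]],
])

```text
t: 20.17
tcp_pos: [0.5072, 0.0874, 0.2002]
ee_rot: [[-0.062, 0.998, 0.002], [0.998, 0.062, -0.0], [-0.0, 0.002, -1.0]]
contact_force: [0.8, 0.4, -1.1]
width: 0.066
gripper_force: 0.0
```

Request:
move_arm([
  [-0.55,[-0.04,-0.0045,0],[0,0,0]],
  [-0.55,[-0.04,-0.0045,0],[0,0,0]],
  [-0.55,[-0.04,-0.0045,0],[0,0,0]],
  [-0.55,[-0.04,-0.0045,0],[0,0,0]],
  [-0.55,[-0.04,-0.0045,0],[0,0,0]],
])

```text
t: 20.58
tcp_pos: [0.4969, -0.1141, 0.2002]
ee_rot: [[-0.062, 0.998, 0.002], [0.998, 0.062, -0.001], [-0.001, 0.002, -1.0]]
contact_force: [1.0, 0.1, 1.1]
width: 0.0663
gripper_force: 0.0
```

Request:
move_arm([
  [-0.55,[-0.04,-0.0045,0],[0,0,0]],
  [-0.55,[-0.04,-0.0045,0],[0,0,0]],
  [-0.55,[-0.04,-0.0045,0],[0,0,0]],
  [-0.55,[-0.04,-0.0045,0],[0,0,0]],
  [-0.55,[-0.03,0,0.025],[0,0,0]],
])

```text
t: 21.0
tcp_pos: [0.4917, -0.3074, 0.1782]
ee_rot: [[-0.06, 0.998, 0.006], [0.998, 0.06, -0.005], [-0.006, 0.005, -1.0]]
contact_force: [1.2, -0.4, 0.5]
width: 0.0662
gripper_force: 0.0
```

Request:
move_arm([
  [-0.55,[0,0,0.02],[0,0,0]],
  [-0.55,[0,0,0],[0,0,0]],
  [-0.55,[0,0,0],[0,0,0]],
])

```text
t: 21.25
tcp_pos: [0.4904, -0.3024, 0.1545]
ee_rot: [[-0.061, 0.998, -0.001], [0.998, 0.061, 0.001], [0.001, -0.001, -1.0]]
contact_force: [-0.7, 0.2, 1.1]
width: 0.0663
gripper_force: 0.0
```

```bash
python3 - <<'E'
from h import *
st();c=wr("w10");print(*lids(c),sep="\n");T=snap("top","t10")
print("top lids in well",*[l for l in lids(T,.09) if abs(l[0])<.18 and abs(l[1])<.08],sep="\n")
E
```

```text
t 21.25 w,u [-0.5366 -0.0619] z 0.1545 yawerr 0.0014 Rz [-0.001  0.001 -1.   ] F [-0.7  0.2  1.1] wid 0.0663 gf 0.0
(-0.6531, -0.003, 0.0157, [332.0, 331.0])
(-0.5874, 0.0167, 0.0213, [361.0, 258.0])
(-0.5674, -0.0668, 0.0285, [251.0, 232.0])
(-0.5743, -0.1538, 0.041, [136.0, 238.0])
(-0.5361, -0.0658, 0.0128, [252.0, 190.0])
(-0.5425, -0.1363, 0.0206, [159.0, 196.0])
(-0.464, 0.0634, 0.0154, [453.0, 88.0])
top lids in well
(0.0288, 0.0066, 0.0458, [186.0, 186.0])
(0.1041, -0.0067, 0.0607, [165.0, 193.0])
(-0.0454, -0.0074, 0.0588, [207.0, 188.0])
```

Request:
move_arm([
  [-0.55,[-0.03,-0.005,0.02],[0,0,0]],
  [-0.55,[0,0,0.035],[0,0,0]],
  [-0.55,[0,0,0.035],[0,0,0]],
  [-0.55,[0,0,0.0245],[0,0,0]],
  [-0.55,[0,0,0],[0,0,0]],
])

```text
t: 21.77
tcp_pos: [0.4867, -0.3309, 0.037]
ee_rot: [[-0.063, 0.998, -0.003], [0.998, 0.063, 0.003], [0.003, -0.003, -1.0]]
contact_force: [-0.8, 0.8, -0.3]
width: 0.066
gripper_force: 0.0
```

```bash
python3 - <<'E'
from h import *
st()
E
```

```text
t 21.77 w,u [-0.5648 -0.0673] z 0.037 yawerr 0.0031 Rz [-0.003  0.003 -1.   ] F [-0.8  0.8 -0.3] wid 0.066 gf 0.0
```

Request:
move_arm([
  [1,[0,0,0],[0,0,0]],
  [1,[0,0,0],[0,0,0]],
  [1,[0,0,0],[0,0,0]],
  [1,[0,0,0],[0,0,0]],
])

```text
t: 22.1
tcp_pos: [0.4886, -0.3332, 0.0414]
ee_rot: [[-0.062, 0.998, 0.002], [0.998, 0.062, -0.002], [-0.002, 0.002, -1.0]]
contact_force: [0.6, -0.4, -2.4]
width: 0.0545
gripper_force: 42.5
```

Request:
move_arm([
  [1,[0,0,-0.02],[0,0,0]],
  [1,[0,0,-0.035],[0,0,0]],
  [1,[0,0,-0.04],[0,0,0]],
  [1,[0,0,-0.04],[0,0,0]],
  [1,[0.025,0.003,-0.025],[0,0,0]],
])

```text
t: 22.52
tcp_pos: [0.4899, -0.3107, 0.2043]
ee_rot: [[-0.06, 0.998, 0.004], [0.998, 0.06, -0.004], [-0.005, 0.004, -1.0]]
contact_force: [0.6, -1.1, -2.8]
width: 0.0545
gripper_force: 43.7
```

Request:
move_arm([
  [1,[0.04,0.005,0],[0,0,0]],
  [1,[0.04,0.005,0],[0,0,0]],
  [1,[0.04,0.005,0],[0,0,0]],
  [1,[0.04,0.005,0],[0,0,0]],
  [1,[0.04,0.005,0],[0,0,0]],
])

```text
t: 22.93
tcp_pos: [0.5016, -0.1047, 0.2008]
ee_rot: [[-0.062, 0.998, 0.002], [0.998, 0.062, -0.001], [-0.001, 0.002, -1.0]]
contact_force: [1.2, 0.1, -2.8]
width: 0.0547
gripper_force: 43.7
```

Request:
move_arm([
  [1,[0.04,0.005,0],[0,0,0]],
  [1,[0.04,0.005,0],[0,0,0]],
  [1,[0.04,0.005,0],[0,0,0]],
  [1,[0.04,0.005,0],[0,0,0]],
  [1,[0.04,0.005,0],[0,0,0]],
])

```text
t: 23.35
tcp_pos: [0.5142, 0.0967, 0.2009]
ee_rot: [[-0.062, 0.998, 0.002], [0.998, 0.062, 0.0], [-0.0, 0.002, -1.0]]
contact_force: [0.9, -0.5, -2.2]
width: 0.0549
gripper_force: 43.7
```

Request:
move_arm([
  [1,[0.04,0.005,0],[0,0,0]],
  [1,[0.04,0.005,0],[0,0,0]],
  [1,[0.017,0.002,0],[0,0,0]],
  [1,[0,0,0],[0,0,0]],
  [1,[0,0,0],[0,0,0]],
])

```text
t: 23.77
tcp_pos: [0.5202, 0.1931, 0.2003]
ee_rot: [[-0.064, 0.998, 0.001], [0.998, 0.064, 0.0], [0.0, 0.001, -1.0]]
contact_force: [0.2, -0.4, -2.7]
width: 0.0544
gripper_force: 43.7
```

```bash
python3 - <<'E'
from h import *
st()
E
```

```text
t 23.77 w,u [-0.0438 -0.0024] z 0.2003 yawerr 0.0041 Rz [ 0.001  0.    -1.   ] F [ 0.2 -0.4 -2.7] wid 0.0544 gf 43.7
```

Request:
move_arm([
  [1,[0,0.002,0.03],[0,0,0]],
  [1,[0,0,0.035],[0,0,0]],
  [1,[0,0,0.033],[0,0,0]],
  [1,[0,0,0.02],[0,0,0]],
  [1,[0,0,0.012],[0,0,0]],
])

```text
t: 24.18
tcp_pos: [0.5212, 0.1908, 0.0678]
ee_rot: [[-0.06, 0.998, -0.002], [0.998, 0.06, -0.001], [-0.001, -0.002, -1.0]]
contact_force: [0.6, -0.2, -1.8]
width: 0.0542
gripper_force: 43.5
```

Request:
move_arm([
  [1,[0,0,0.006],[0,0,0]],
  [1,[0,0,0.003],[0,0,0]],
  [1,[0,0,0.0015],[0,0,0]],
  [1,[0,0,0],[0,0,0]],
])

```text
t: 24.52
tcp_pos: [0.5221, 0.1916, 0.0611]
ee_rot: [[-0.061, 0.998, 0.001], [0.998, 0.061, -0.0], [-0.0, 0.001, -1.0]]
contact_force: [-9.7, -3.3, 12.5]
width: 0.0547
gripper_force: 45.0
```

Request:
move_arm([
  [-0.5,[0,0,-0.001],[0,0,0]],
  [-0.5,[0,0,0],[0,0,0]],
  [-0.5,[0,0,-0.03],[0,0,0]],
  [-0.5,[0,0,-0.04],[0,0,0]],
  [-0.55,[0,0,-0.04],[0,0,0]],
])

```text
t: 24.93
tcp_pos: [0.522, 0.192, 0.1721]
ee_rot: [[-0.062, 0.998, -0.0], [0.998, 0.062, -0.0], [-0.0, -0.0, -1.0]]
contact_force: [1.3, 0.5, 0.4]
width: 0.0665
gripper_force: 0.0
```

Request:
move_arm([
  [-0.55,[-0.02,-0.006,-0.03],[0,0,0]],
  [-0.55,[-0.039,-0.012,0],[0,0,0]],
  [-0.55,[-0.039,-0.012,0],[0,0,0]],
  [-0.55,[-0.039,-0.012,0],[0,0,0]],
  [-0.55,[-0.039,-0.012,0],[0,0,0]],
])

```text
t: 25.35
tcp_pos: [0.479, 0.0116, 0.2012]
ee_rot: [[-0.062, 0.998, 0.002], [0.998, 0.062, -0.0], [-0.001, 0.002, -1.0]]
contact_force: [1.9, -1.1, -0.2]
width: 0.0663
gripper_force: 0.0
```

Request:
move_arm([
  [-0.55,[-0.039,-0.012,0],[0,0,0]],
  [-0.55,[-0.039,-0.012,0],[0,0,0]],
  [-0.55,[-0.039,-0.012,0],[0,0,0]],
  [-0.55,[-0.039,-0.012,0],[0,0,0]],
  [-0.55,[-0.039,-0.012,0],[0,0,0]],
])

```text
t: 25.77
tcp_pos: [0.4309, -0.1873, 0.2012]
ee_rot: [[-0.062, 0.998, 0.002], [0.998, 0.062, -0.001], [-0.001, 0.002, -1.0]]
contact_force: [1.1, -0.2, 0.4]
width: 0.066
gripper_force: 0.0
```

Request:
move_arm([
  [-0.55,[-0.039,-0.012,0],[0,0,0]],
  [-0.55,[-0.036,-0.012,0.01],[0,0,0]],
  [-0.55,[-0.01,0,0.035],[0,0,0]],
  [-0.55,[0,0,0],[0,0,0]],
  [-0.55,[0,0,0],[0,0,0]],
])

```text
t: 26.18
tcp_pos: [0.4121, -0.2714, 0.155]
ee_rot: [[-0.06, 0.998, -0.001], [0.998, 0.06, 0.001], [0.001, -0.001, -1.0]]
contact_force: [0.4, -0.5, 0.4]
width: 0.0659
gripper_force: 0.0
```

```bash
python3 - <<'E'
from h import *
st();c=wr("w11");print(*lids(c),sep="\n")
E
```

```text
t 26.18 w,u [-0.501  -0.1382] z 0.155 yawerr 0.0003 Rz [-0.001  0.001 -1.   ] F [ 0.4 -0.5  0.4] wid 0.0659 gf 0.0
(-0.5568, -0.0619, 0.0247, [363.0, 263.0])
(-0.5619, -0.1569, 0.0286, [234.0, 269.0])
(-0.5566, -0.2138, 0.0252, [154.0, 262.0])
(-0.532, -0.1523, 0.0183, [239.0, 228.0])
```

Request:
move_arm([
  [-0.55,[-0.031,-0.009,0],[0,0,0]],
  [-0.55,[-0.03,-0.0095,0],[0,0,0]],
  [-0.55,[0,0,0.035],[0,0,0]],
  [-0.55,[0,0,0.035],[0,0,0]],
  [-0.55,[0,0,0],[0,0,0]],
])

```text
t: 26.65
tcp_pos: [0.3971, -0.3312, 0.0823]
ee_rot: [[-0.063, 0.998, -0.003], [0.998, 0.063, 0.004], [0.004, -0.003, -1.0]]
contact_force: [-0.5, 1.0, -1.9]
width: 0.066
gripper_force: 0.0
```

```bash
python3 - <<'E'
from h import *
st();c=wr("w12");print(*lids(c),sep="\n")
E
```

```text
t 26.65 w,u [-0.5598 -0.1567] z 0.0823 yawerr 0.0028 Rz [-0.003  0.004 -1.   ] F [-0.5  1.  -1.9] wid 0.066 gf 0.0
(-0.5767, -0.1035, 0.0167, [362.0, 261.0])
(-0.5777, -0.2092, 0.0171, [154.0, 263.0])
(-0.5623, -0.1571, 0.0286, [257.0, 235.0])
(-0.5322, -0.1569, 0.0122, [258.0, 177.0])
```

Request:
move_arm([
  [-0.55,[-0.001,0,0.025],[0,0,0]],
  [-0.55,[0,0,0.019],[0,0,0]],
  [-0.55,[0,0,0],[0,0,0]],
  [1,[0,0,0],[0,0,0]],
  [1,[0,0,0],[0,0,0]],
])

```text
t: 27.12
tcp_pos: [0.3993, -0.3349, 0.0438]
ee_rot: [[-0.063, 0.998, 0.002], [0.998, 0.063, -0.002], [-0.002, 0.002, -1.0]]
contact_force: [0.2, -0.8, -2.0]
width: 0.0544
gripper_force: 42.4
```

Request:
move_arm([
  [1,[0,0,0],[0,0,0]],
  [1,[0,0,0],[0,0,0]],
])

```text
t: 27.28
tcp_pos: [0.3993, -0.3352, 0.0436]
ee_rot: [[-0.062, 0.998, 0.002], [0.998, 0.062, -0.002], [-0.003, 0.002, -1.0]]
contact_force: [-2.5, 1.1, 11.5]
width: 0.0545
gripper_force: 43.7
```

Request:
move_arm([
  [1,[0,0,-0.02],[0,0,0]],
  [1,[0,0,-0.035],[0,0,0]],
  [1,[0,0,-0.04],[0,0,0]],
  [1,[0,0,-0.04],[0,0,0]],
  [1,[0.025,0.008,-0.02],[0,0,0]],
])

```text
t: 27.7
tcp_pos: [0.4053, -0.3121, 0.202]
ee_rot: [[-0.06, 0.998, 0.004], [0.998, 0.06, -0.006], [-0.006, 0.004, -1.0]]
contact_force: [0.6, -0.4, -1.6]
width: 0.0541
gripper_force: 43.6
```

Request:
move_arm([
  [1,[0.039,0.0135,0],[0,0,0]],
  [1,[0.039,0.0135,0],[0,0,0]],
  [1,[0.039,0.0135,0],[0,0,0]],
  [1,[0.039,0.0135,0],[0,0,0]],
  [1,[0.039,0.0135,0],[0,0,0]],
])

```text
t: 28.12
tcp_pos: [0.4601, -0.1081, 0.1979]
ee_rot: [[-0.062, 0.998, 0.002], [0.998, 0.062, -0.001], [-0.001, 0.002, -1.0]]
contact_force: [1.2, -0.4, -2.2]
width: 0.0543
gripper_force: 43.6
```

Request:
move_arm([
  [1,[0.039,0.0135,0],[0,0,0]],
  [1,[0.039,0.0135,0],[0,0,0]],
  [1,[0.039,0.0135,0],[0,0,0]],
  [1,[0.039,0.0135,0],[0,0,0]],
  [1,[0.039,0.0135,0],[0,0,0]],
])

```text
t: 28.53
tcp_pos: [0.5154, 0.0911, 0.198]
ee_rot: [[-0.062, 0.998, 0.002], [0.998, 0.062, 0.0], [-0.0, 0.002, -1.0]]
contact_force: [0.3, -2.3, -1.5]
width: 0.0546
gripper_force: 43.6
```

Request:
move_arm([
  [1,[0.0265,0.011,0],[0,0,0]],
  [1,[0,0,0],[0,0,0]],
  [1,[0,0,0],[0,0,0]],
])

```text
t: 28.78
tcp_pos: [0.5247, 0.1173, 0.1973]
ee_rot: [[-0.065, 0.998, 0.001], [0.998, 0.065, 0.0], [0.0, 0.001, -1.0]]
contact_force: [0.0, -0.3, -1.6]
width: 0.0544
gripper_force: 43.6
```

```bash
python3 - <<'E'
from h import *
st()
E
```

```text
t 28.78 w,u [-0.1197 -0.0025] z 0.1973 yawerr 0.0049 Rz [ 0.001  0.    -1.   ] F [ 0.  -0.3 -1.6] wid 0.0544 gf 43.6
```

Request:
move_arm([
  [1,[-0.001,0.002,0.03],[0,0,0]],
  [1,[0,0,0.035],[0,0,0]],
  [1,[0,0,0.03],[0,0,0]],
  [1,[0,0,0.02],[0,0,0]],
  [1,[0,0,0.01],[0,0,0]],
])

```text
t: 29.2
tcp_pos: [0.5252, 0.1138, 0.0696]
ee_rot: [[-0.061, 0.998, -0.003], [0.998, 0.061, -0.0], [-0.0, -0.003, -1.0]]
contact_force: [-0.3, -0.4, -1.5]
width: 0.0545
gripper_force: 43.6
```

Request:
move_arm([
  [1,[0,0,0.005],[0,0,0]],
  [1,[0,0,0.003],[0,0,0]],
  [1,[0,0,0.0015],[0,0,0]],
  [1,[0,0,0],[0,0,0]],
])

```text
t: 29.53
tcp_pos: [0.5265, 0.1144, 0.0637]
ee_rot: [[-0.061, 0.998, 0.001], [0.998, 0.061, -0.0], [-0.0, 0.001, -1.0]]
contact_force: [-7.4, -0.8, 11.0]
width: 0.0543
gripper_force: 45.0
```

Request:
move_arm([
  [-0.5,[0,0,-0.001],[0,0,0]],
  [-0.5,[0,0,0],[0,0,0]],
  [-0.5,[0,0,-0.03],[0,0,0]],
  [-0.5,[0,0,-0.04],[0,0,0]],
  [-0.5,[0,0,-0.04],[0,0,0]],
])

```text
t: 29.95
tcp_pos: [0.5261, 0.1147, 0.1746]
ee_rot: [[-0.062, 0.998, -0.0], [0.998, 0.062, -0.0], [-0.0, -0.0, -1.0]]
contact_force: [0.7, -0.9, 0.1]
width: 0.0644
gripper_force: 0.0
```

Request:
move_arm([
  [0.4,[0,0,-0.04],[0,0,0]],
  [0.4,[0,0,-0.04],[0,0,0]],
  [0.4,[0,0,-0.04],[0,0,0]],
  [0.4,[0,0,-0.04],[0,0,0]],
  [0.4,[0,0,-0.025],[0,0,0]],
])

```text
t: 30.37
tcp_pos: [0.5266, 0.1147, 0.3625]
ee_rot: [[-0.062, 0.998, 0.005], [0.998, 0.062, 0.0], [-0.0, 0.005, -1.0]]
contact_force: [0.8, 0.6, 0.6]
width: 0.0253
gripper_force: 0.0
```

Request:
move_arm([
  [0.4,[0,0,0],[0,0,0]],
  [0.4,[0,0,0],[0,0,0]],
])

```text
t: 30.53
tcp_pos: [0.5273, 0.1148, 0.3593]
ee_rot: [[-0.062, 0.998, 0.003], [0.998, 0.062, 0.0], [0.0, 0.003, -1.0]]
contact_force: [-0.3, 0.2, -0.9]
width: 0.0257
gripper_force: 0.0
```

```bash
python3 - <<'E'
from h import *
st();c=wr("w13");print(*lids(c,.09),sep="\n")
# hough check
g=cv2.cvtColor(c["frame"],cv2.COLOR_RGB2GRAY)
k=cv2.HoughCircles(cv2.medianBlur(g,3),cv2.HOUGH_GRADIENT,1,25,param1=80,param2=22,minRadius=18,maxRadius=45)
for q in (k[0] if k is not None else []): print(q.round(1),uw(onz(c,q[:2].astype(float),.09)),"c",c["frame"][int(q[1])%384,int(q[0])%512])
E
```

```text
t 30.53 w,u [-1.224e-01 -1.000e-04] z 0.3593 yawerr 0.0017 Rz [ 0.003  0.    -1.   ] F [-0.3  0.2 -0.9] wid 0.0257 gf 0.0
(-0.2603, 0.0243, 0.0287, [275.0, 252.0])
(-0.2544, 0.0616, 0.0301, [305.0, 247.0])
(-0.2574, -0.053, 0.0322, [214.0, 251.0])
(-0.3018, 0.2932, 0.1109, [472.0, 272.0])
(-0.2607, 0.1739, 0.0616, [385.0, 256.0])
(-0.1986, 0.2754, 0.0539, [466.0, 209.0])
(-0.1206, 0.0014, 0.0749, [255.0, 148.0])
(-0.0649, 0.237, 0.0266, [457.0, 103.0])
(-0.0429, 0.0011, 0.0737, [260.0, 84.0])
(-0.0816, 0.1389, 0.1396, [373.0, 96.0])
(0.0204, 0.0012, 0.0704, [262.0, 27.0])
[256.5  87.5  24.3] [-0.0464 -0.0011] c [134 136 135]
[168.5 194.5  22.5] [-0.1778 -0.1137] c [195 189 180]
[299.5 269.5  39.9] [-0.2845  0.0576] c [47 46 47]
[259.5 151.5  26.6] [-0.1223  0.0026] c [132 135 133]
[257.5  15.5  25.6] [0.0303 0.    ] c [135 137 135]
```

Lids are at (−0.046, −0.001), (−0.122, 0.003) and (0.030, 0.000): all standing in their bays, with the fourth seen earlier. Now the cover.

Request:
move_arm([
  [0.4,[0.0236,0.0296,0],[0,0,0]],
  [0.4,[0.0236,0.0296,0],[0,0,0]],
  [0.4,[0.0236,0.0296,0],[0,0,0]],
  [0.4,[0.0236,0.0296,0],[0,0,0]],
  [0.4,[0.0236,0.0296,0],[0,0,0]],
])

```text
t: 31.0
tcp_pos: [0.6536, 0.2291, 0.3571]
ee_rot: [[-0.063, 0.998, -0.003], [0.998, 0.063, -0.0], [-0.0, -0.003, -1.0]]
contact_force: [1.5, -0.8, 0.7]
width: 0.0255
gripper_force: 0.0
```

Request:
move_arm([
  [0.4,[0,0,0],[0,0,0]],
  [0.4,[0,0,0],[0,0,0]],
])

```text
t: 31.17
tcp_pos: [0.6538, 0.228, 0.3566]
ee_rot: [[-0.063, 0.998, -0.003], [0.998, 0.063, -0.001], [-0.001, -0.003, -1.0]]
contact_force: [-0.1, -0.6, -0.4]
width: 0.0257
gripper_force: 0.0
```

```bash
python3 - <<'E'
from h import *
st();c=wr("w14");f=c["frame"].astype(int)
m=((f[...,0]>130)&(f[...,0]-f[...,2]>90)&(f[...,0]-f[...,1]>50)).astype(np.uint8)
n,l,s,ce=cv2.connectedComponentsWithStats(m)
for i in range(1,n):
  if s[i][4]>100:
    print(s[i].tolist(),ce[i].round(1)); ys,xs=np.where(l==i); p=[uw(onz(c,(xs[ys==y].mean(),float(y)),.293)) for y in (ys.min()+3,ys.max()-3)];print(p)
E
```

```text
t 31.17 w,u [-0.017  0.133] z 0.3566 yawerr 0.0028 Rz [-0.003 -0.001 -1.   ] F [-0.1 -0.6 -0.4] wid 0.0257 gf 0.0
[273, 87, 23, 187, 3207] [282.8 174.8]
[array([0.0537, 0.1491]), array([-0.0668,  0.1481])]
```

Request:
move_arm([
  [0.4,[0.011,0.0155,0],[0,0,0]],
  [0.4,[0,0,0.02],[0,0,0]],
  [0.4,[0,0,0.03],[0,0,0]],
  [0.4,[0,0,0.029],[0,0,0]],
  [0.4,[0,0,0],[0,0,0]],
], force=50)

```text
t: 31.63
tcp_pos: [0.6615, 0.2359, 0.2798]
ee_rot: [[-0.061, 0.998, -0.013], [0.998, 0.061, -0.003], [-0.002, -0.013, -1.0]]
contact_force: [0.8, -0.6, -1.4]
width: 0.0253
gripper_force: 0.0
```

Request:
move_arm([
  [1,[0,0,0],[0,0,0]],
  [1,[0,0,0],[0,0,0]],
  [1,[0,0,0],[0,0,0]],
])

```text
t: 31.88
tcp_pos: [0.6673, 0.2376, 0.2911]
ee_rot: [[-0.062, 0.998, 0.007], [0.998, 0.062, 0.001], [0.001, 0.007, -1.0]]
contact_force: [-0.1, -0.1, 1.0]
width: -0.0
gripper_force: 0.0
```

```bash
python3 - <<'E'
from h import *
st()
E
```

```text
t 31.88 w,u [-0.0083  0.1471] z 0.2911 yawerr 0.0017 Rz [ 0.007  0.001 -1.   ] F [-0.1 -0.1  1. ] wid -0.0 gf 0.0
```

Request:
move_arm([
  [1,[0,0,-0.02],[0,0,0]],
  [1,[0,0,-0.02],[0,0,0]],
  [0.4,[0,0,-0.015],[0,0,0]],
  [0.4,[0,0,0],[0,0,0]],
  [0.4,[0,0,0],[0,0,0]],
])

```text
t: 32.3
tcp_pos: [0.6672, 0.2378, 0.3441]
ee_rot: [[-0.062, 0.998, 0.005], [0.998, 0.062, 0.001], [0.001, 0.005, -1.0]]
contact_force: [-0.4, 0.6, -0.2]
width: 0.0255
gripper_force: 0.0
```

```bash
cat >> h.py <<'E'
def bar(c,z):
    f=c["frame"].astype(int)
    m=((f[...,0]>130)&(f[...,0]-f[...,2]>90)&(f[...,0]-f[...,1]>50)).astype(np.uint8)
    n,l,s,ce=cv2.connectedComponentsWithStats(m)
    for i in range(1,n):
      if s[i][4]>300:
        ys,xs=np.where(l==i); p=[uw(onz(c,(xs[ys==y].mean(),float(y)),z)) for y in (ys.min()+1,ys.max()-1)];print(s[i].tolist(),p,"len",np.linalg.norm(p[0]-p[1]).round(4))
E
python3 - <<'E'
from h import *
st();c=wr("w15")
for z in(.27,.28,.29,.30):bar(c,z)
E
```

```text
t 32.3 w,u [-0.0081  0.147 ] z 0.3441 yawerr 0.0018 Rz [ 0.005  0.001 -1.   ] F [-0.4  0.6 -0.2] wid 0.0255 gf 0.0
[250, 102, 20, 194, 3597] [array([0.0549, 0.1483]), array([-0.0835,  0.1475])] len 0.1384
[250, 102, 20, 194, 3597] [array([0.0551, 0.1482]), array([-0.0771,  0.1475])] len 0.1322
[250, 102, 20, 194, 3597] [array([0.0553, 0.1481]), array([-0.0707,  0.1474])] len 0.126
[250, 102, 20, 194, 3597] [array([0.0555, 0.1481]), array([-0.0644,  0.1474])] len 0.1199
```

Request:
move_arm([
  [0.4,[0.002,0.001,0.0135],[0,0,0]],
  [0.4,[0,0,0.0135],[0,0,0]],
  [0.4,[0,0,0.0135],[0,0,0]],
  [0.4,[0,0,0.0135],[0,0,0]],
  [0.4,[0,0,0.0135],[0,0,0]],
])

```text
t: 32.77
tcp_pos: [0.6668, 0.2396, 0.2736]
ee_rot: [[-0.062, 0.998, 0.0], [0.998, 0.062, 0.0], [0.0, 0.0, -1.0]]
contact_force: [0.5, -0.2, 0.5]
width: 0.0256
gripper_force: 0.0
```

Request:
move_arm([
  [0.4,[0,0,0],[0,0,0]],
  [0.4,[0,0,0],[0,0,0]],
])

```text
t: 32.93
tcp_pos: [0.6666, 0.2395, 0.2742]
ee_rot: [[-0.062, 0.998, -0.001], [0.998, 0.062, -0.0], [-0.0, -0.001, -1.0]]
contact_force: [0.4, -0.1, 1.0]
width: 0.0257
gripper_force: 0.0
```

Request:
move_arm([
  [1,[0,0,0],[0,0,0]],
  [1,[0,0,0],[0,0,0]],
  [1,[0,0,0],[0,0,0]],
  [1,[0,0,0],[0,0,0]],
])

```text
t: 33.27
tcp_pos: [0.6675, 0.2398, 0.2752]
ee_rot: [[-0.062, 0.998, 0.002], [0.998, 0.062, 0.0], [0.0, 0.002, -1.0]]
contact_force: [-0.6, -1.0, 6.3]
width: 0.0102
gripper_force: 49.1
```

```bash
python3 - <<'E'
from h import *
st()
E
```

```text
t 33.27 w,u [-0.0061  0.1474] z 0.2752 yawerr 0.0019 Rz [ 0.002  0.    -1.   ] F [-0.6 -1.   6.3] wid 0.0102 gf 49.1
```

Request:
move_arm([
  [1,[0,-0.011,-0.0034],[0,0,0]],
  [1,[0,-0.0116,-0.003],[0,0,0]],
  [1,[0,-0.0118,-0.0023],[0,0,0]],
  [1,[0,-0.016,-0.0019],[0,0,0]],
  [1,[0,0,0],[0,0,0]],
])

```text
t: 33.68
tcp_pos: [0.6157, 0.2367, 0.2866]
ee_rot: [[-0.062, 0.998, 0.002], [0.998, 0.062, 0.0], [0.0, 0.002, -1.0]]
contact_force: [-2.5, 0.2, 10.9]
width: 0.0099
gripper_force: 53.8
```

Request:
move_arm([
  [1,[0,-0.02,-0.0006],[0,0,0]],
  [1,[0,-0.0199,0.0014],[0,0,0]],
  [1,[0,-0.0197,0.0034],[0,0,0]],
  [1,[0,-0.0193,0.0053],[0,0,0]],
  [1,[0,0,0],[0,0,0]],
])

```text
t: 34.1
tcp_pos: [0.5359, 0.2319, 0.2755]
ee_rot: [[-0.063, 0.998, -0.001], [0.998, 0.063, 0.0], [0.0, -0.001, -1.0]]
contact_force: [-7.6, 1.5, 4.7]
width: 0.0096
gripper_force: 53.9
```

```bash
python3 - <<'E'
from h import *
st()
E
```

```text
t 34.1 w,u [-0.006   0.0156] z 0.2755 yawerr 0.0027 Rz [-0.001  0.    -1.   ] F [-7.6  1.5  4.7] wid 0.0096 gf 53.9
```

Request:
move_arm([
  [1,[0,-0.0186,0.0072],[0,0,0]],
  [1,[0,-0.0178,0.0091],[0,0,0]],
  [1,[0,-0.0168,0.0108],[0,0,0]],
  [1,[0,-0.0157,0.0124],[0,0,0]],
  [1,[0,0,0],[0,0,0]],
])

```text
t: 34.52
tcp_pos: [0.4677, 0.2278, 0.2347]
ee_rot: [[-0.063, 0.998, -0.003], [0.998, 0.063, 0.001], [0.001, -0.003, -1.0]]
contact_force: [-4.9, 3.3, -0.2]
width: 0.0099
gripper_force: 53.9
```

```bash
python3 - <<'E'
from h import *
st()
E
```

```text
t 34.52 w,u [-0.0061 -0.0527] z 0.2347 yawerr 0.0027 Rz [-0.003  0.001 -1.   ] F [-4.9  3.3 -0.2] wid 0.0099 gf 53.9
```

Request:
move_arm([
  [1,[0,-0.0143,0.0139],[0,0,0]],
  [1,[0,-0.0129,0.0153],[0,0,0]],
  [1,[0,-0.0113,0.0165],[0,0,0]],
  [1,[0,-0.0096,0.0175],[0,0,0]],
  [1,[0,0,0],[0,0,0]],
])

```text
t: 34.93
tcp_pos: [0.4205, 0.2249, 0.1706]
ee_rot: [[-0.062, 0.998, -0.003], [0.998, 0.062, 0.0], [0.001, -0.003, -1.0]]
contact_force: [-3.1, 4.7, -3.6]
width: 0.0096
gripper_force: 54.2
```

```bash
python3 - <<'E'
from h import *
st()
E
```

```text
t 34.93 w,u [-0.0062 -0.1   ] z 0.1706 yawerr 0.0025 Rz [-0.003  0.    -1.   ] F [-3.1  4.7 -3.6] wid 0.0096 gf 54.2
```

Request:
move_arm([
  [1,[0,-0.0078,0.0184],[0,0,0]],
  [1,[0,-0.0049,0.0152],[0,0,0]],
  [1,[0,-0.0028,0.0116],[0,0,0]],
  [1,[0,-0.002,0.01],[0,0,0]],
  [1,[0,-0.001,0.008],[0,0,0]],
])

```text
t: 35.35
tcp_pos: [0.4033, 0.2238, 0.1088]
ee_rot: [[-0.062, 0.998, -0.002], [0.998, 0.062, 0.0], [0.001, -0.002, -1.0]]
contact_force: [-7.5, 3.0, 3.7]
width: 0.0096
gripper_force: 57.1
```

Request:
move_arm([
  [1,[0,-0.001,0.007],[0,0,0]],
  [1,[0,-0.0005,0.006],[0,0,0]],
  [1,[0,0,0],[0,0,0]],
])

```text
t: 35.6
tcp_pos: [0.402, 0.2238, 0.0955]
ee_rot: [[-0.062, 0.998, -0.003], [0.998, 0.062, 0.0], [0.001, -0.003, -1.0]]
contact_force: [-2.6, 4.1, -4.2]
width: 0.0101
gripper_force: 56.9
```

```bash
python3 - <<'E'
from h import *
st()
E
```

```text
t 35.6 w,u [-0.0061 -0.1186] z 0.0955 yawerr 0.0021 Rz [-0.003  0.    -1.   ] F [-2.6  4.1 -4.2] wid 0.0101 gf 56.9
```

Request:
move_arm([
  [1,[0,0,0.004],[0,0,0]],
  [1,[0,0,0.003],[0,0,0]],
  [1,[0,0,0.002],[0,0,0]],
  [1,[0,0,0],[0,0,0]],
])

```text
t: 35.93
tcp_pos: [0.4018, 0.2237, 0.0869]
ee_rot: [[-0.062, 0.998, -0.003], [0.998, 0.062, 0.0], [0.001, -0.003, -1.0]]
contact_force: [-5.5, 3.3, -3.8]
width: 0.01
gripper_force: 57.0
```

Request:
move_arm([
  [1,[0,0,0.003],[0,0,0]],
  [1,[0,0,0],[0,0,0]],
])

```text
t: 36.1
tcp_pos: [0.4018, 0.2237, 0.0839]
ee_rot: [[-0.062, 0.998, -0.003], [0.998, 0.062, 0.001], [0.001, -0.003, -1.0]]
contact_force: [-6.0, 5.2, -2.1]
width: 0.0099
gripper_force: 57.1
```

Request:
move_arm([
  [1,[0,0,0.003],[0,0,0]],
  [1,[0,0,0],[0,0,0]],
  [1,[0,0,0],[0,0,0]],
])

```text
t: 36.35
tcp_pos: [0.4017, 0.2238, 0.0827]
ee_rot: [[-0.062, 0.998, -0.002], [0.998, 0.062, 0.001], [0.001, -0.002, -1.0]]
contact_force: [-16.3, -0.6, 35.3]
width: 0.0099
gripper_force: 61.8
```

Request:
move_arm([
  [1,[0,0,0.002],[0,0,0]],
  [1,[0,0,0.001],[0,0,0]],
  [1,[0,0,0],[0,0,0]],
])

```text
t: 36.6
tcp_pos: [0.402, 0.2239, 0.0821]
ee_rot: [[-0.062, 0.998, 0.001], [0.998, 0.062, 0.001], [0.001, 0.001, -1.0]]
contact_force: [-32.3, -5.8, 87.1]
width: 0.0097
gripper_force: 67.6
```

Request:
move_arm([
  [1,[0,0,-0.003],[0,0,0]],
  [0.4,[0,0,0],[0,0,0]],
  [0.4,[0,0,0],[0,0,0]],
  [0.4,[0,0,-0.015],[0,0,0]],
  [0.4,[0,0,-0.03],[0,0,0]],
])

```text
t: 37.02
tcp_pos: [0.4009, 0.2227, 0.1245]
ee_rot: [[-0.062, 0.998, -0.005], [0.998, 0.062, -0.002], [-0.002, -0.005, -1.0]]
contact_force: [0.6, -0.2, -0.5]
width: 0.0253
gripper_force: 0.0
```

Request:
move_arm([
  [0.4,[0,0,-0.04],[0,0,0]],
  [0.4,[0,0,-0.04],[0,0,0]],
  [0.4,[0,0,-0.035],[0,0,0]],
  [0.4,[-0.035,0.02,0],[0,0,0]],
  [0.4,[-0.035,0.02,0],[0,0,0]],
])

```text
t: 37.43
tcp_pos: [0.4476, 0.1562, 0.2434]
ee_rot: [[-0.066, 0.998, 0.004], [0.998, 0.066, 0.001], [0.0, 0.004, -1.0]]
contact_force: [1.7, -0.9, -0.2]
width: 0.0258
gripper_force: 0.0
```

Request:
move_arm([
  [0.2,[-0.035,0.02,0],[0,0,0]],
  [0.2,[-0.035,0.02,0],[0,0,0]],
  [0.2,[-0.035,0.02,0],[0,0,0]],
  [0.2,[-0.035,0.02,0],[0,0,0]],
  [0.2,[-0.035,0.02,0],[0,0,0]],
])

```text
t: 37.85
tcp_pos: [0.5579, -0.0151, 0.241]
ee_rot: [[-0.061, 0.998, -0.0], [0.998, 0.061, -0.0], [-0.0, -0.0, -1.0]]
contact_force: [1.0, 0.1, 2.0]
width: 0.0345
gripper_force: 0.0
```

Request:
move_arm([
  [0.2,[-0.035,0.02,0],[0,0,0]],
  [0.2,[-0.035,0.02,0],[0,0,0]],
  [0.2,[0,0,0],[0,0,0]],
  [0.2,[0,0,0],[0,0,0]],
])

```text
t: 38.18
tcp_pos: [0.6018, -0.0823, 0.2399]
ee_rot: [[-0.059, 0.998, -0.002], [0.998, 0.059, 0.0], [0.0, -0.002, -1.0]]
contact_force: [-0.6, 0.1, -0.6]
width: 0.0341
gripper_force: 0.0
```

```bash
python3 - <<'E'
from h import *
st();c=wr("w16");S=snap("scene","s16");T=snap("top","t16");f=c["frame"].astype(int)
def blob(n,m,c):
  k,l,s,ce=cv2.connectedComponentsWithStats(m.astype(np.uint8))
  for i in range(1,k):
    if s[i][4]>15: print(n,s[i].tolist(),ce[i].round(1),"z.07",uw(onz(c,ce[i],.07)),"z.116",uw(onz(c,ce[i],.116)))
for n,C in(("w",c),("t",T)):
  f=C["frame"].astype(int)
  blob(n+" orange",(f[...,0]>120)&(f[...,0]-f[...,2]>80)&(f[...,0]-f[...,1]>45),C)
  blob(n+" green",(f[...,1]-f[...,0]>50)&(f[...,1]-f[...,2]>30)&(f[...,1]>90),C)
# cover shut? bar in top/scene
q=lambda a:(*(O+.055*ey+(.0815-.2*np.cos(a))*ex),.106+.2*np.sin(a))
for a in(0,.04,.1): print(a,np.round(proj(S,q(a)),1),np.round(proj(T,q(a)),1))
E
```

```text
t 38.18 w,u [-0.3236  0.0625] z 0.2399 yawerr -0.0007 Rz [-0.002  0.    -1.   ] F [-0.6  0.1 -0.6] wid 0.0341 gf 0.0
w orange [234, 171, 31, 41, 621] [247.9 193.6] z.07 [-0.3488  0.0523] z.116 [-0.3354  0.0539]
w orange [36, 253, 64, 57, 963] [ 77.6 273.9] z.07 [-0.4358 -0.126 ] z.116 [-0.41   -0.0989]
w green [400, 131, 6, 16, 33] [403.2 138.5] z.07 [-0.2952  0.1978] z.116 [-0.2896  0.1785]
w green [209, 133, 22, 19, 224] [219.9 142.2] z.07 [-0.2985  0.0265] z.116 [-0.2923  0.0317]
w green [362, 134, 41, 56, 1086] [381.3 166. ] z.07 [-0.3214  0.18  ] z.116 [-0.3119  0.1632]
w green [390, 135, 7, 9, 26] [392.6 139.8] z.07 [-0.2964  0.1881] z.116 [-0.2906  0.1702]
w green [395, 135, 6, 6, 16] [397.1 137.7] z.07 [-0.2945  0.192 ] z.116 [-0.2889  0.1736]
t orange [475, 69, 21, 6, 50] [482.6  70.6] z.07 [-1.1837  0.3841] z.116 [-1.1513  0.3598]
t orange [350, 99, 19, 8, 68] [358.7 101.9] z.07 [-0.6481  0.2856] z.116 [-0.6332  0.2645]
t orange [366, 100, 10, 10, 28] [370.4 104.5] z.07 [-0.6922  0.271 ] z.116 [-0.6758  0.2504]
t orange [359, 109, 10, 9, 28] [363.3 112.4] z.07 [-0.6589  0.2407] z.116 [-0.6436  0.2211]
t orange [489, 117, 8, 34, 94] [491.9 131.6] z.07 [-1.1552  0.1199] z.116 [-1.1238  0.1042]
t orange [492, 140, 6, 8, 18] [494.3 143.9] z.07 [-1.1527  0.0694] z.116 [-1.1214  0.0553]
t orange [395, 154, 8, 8, 49] [398.1 157.2] z.07 [-0.7612  0.0493] z.116 [-0.7426  0.036 ]
t orange [108, 179, 19, 18, 158] [118.4 187.5] z.07 [0.285  0.0315] z.116 [0.2696 0.0187]
t orange [319, 218, 10, 9, 69] [323.4 222.1] z.07 [-0.4481 -0.1663] z.116 [-0.4396 -0.1727]
t orange [377, 233, 19, 16, 219] [387.  240.7] z.07 [-0.6666 -0.2552] z.116 [-0.6511 -0.2587]
0 [271.9 151.7] [180.5 220.4]
0.04 [272. 150.] [180.1 220. ]
0.1 [272.3 147.5] [179.4 219.2]
```

```bash
cat > pod.py <<'E'
from h import *
import sys
def vote(c,z,r,guess,rng=.025):
    e=cv2.Canny(c["frame"],60,150);ys,xs=np.where(e>0)
    p=np.array([uw(onz(c,(float(x),float(y)),z)) for x,y in zip(xs,ys)])
    p=p[np.linalg.norm(p-guess,axis=1)<r+rng+.01]
    best=(0,)
    for a in np.arange(-rng,rng,.001):
        for b in np.arange(-rng,rng,.001):
            d=np.abs(np.hypot(p[:,0]-guess[0]-a,p[:,1]-guess[1]-b)-r)
            k=np.clip(1-d/.002,0,None).sum()
            if k>best[0]: best=(k,guess[0]+a,guess[1]+b)
    return np.round(best,4)
def orange_top(c,ctr):
    f=c["frame"].astype(int);m=((f[...,0]>120)&(f[...,0]-f[...,2]>80)&(f[...,0]-f[...,1]>45)).astype(np.uint8)
    k,l,s,ce=cv2.connectedComponentsWithStats(m)
    for i in range(1,k):
        if s[i][4]>200:
            ys,xs=np.where(l==i);p=np.array([uw(onz(c,(float(x),float(y)),.116)) for x,y in zip(xs,ys)])
            if np.linalg.norm(p.mean(0)-ctr)<.04:
                br=c["frame"][ys,xs].sum(1);hi=br>np.percentile(br,60)
                print("orange mean",p.mean(0),"bright",p[hi].mean(0),"spread",np.percentile(br,[5,25,50,75,95]),"far",p[np.argsort(np.hypot(*(p-ctr).T))[-15:]].mean(0))
                cv2.imwrite
                np.save("pics/o.npy",np.c_[xs,ys,br])
if __name__=="__main__":
    for n in sys.argv[1:]:
        c=load(n);g=(-.32,.065)
        print(n,"pod r60 z70",vote(c,.07,.06,g),"r36 z80",vote(c,.08,.036,g))
        orange_top(c,np.array(g))
E
python3 pod.py w16 top0; python3 - <<'E'
import numpy as np,sys
sys.path.insert(0,'.')
from h import *
c=load("w16");f=c["frame"]
# coarse ascii of the bar region: o orange bright, + orange dark, # black, . other
for y in range(150,262,3):
    s=""
    for x in range(215,300,2):
        r_,g,b=map(int,f[y,x]); s+= ("O" if r_>180 else "o") if r_-b>80 and r_-g>45 else ("#" if max(r_,g,b)<40 else ("-" if max(r_,g,b)<80 else "."))
    print(y,s)
E
```

```text
w16 pod r60 z70 [ 2.437004e+02 -3.200000e-01  6.800000e-02] r36 z80 [ 1.73657e+02 -3.19000e-01  6.80000e-02]
orange mean [-0.33547778  0.05388969] bright [-0.33575691  0.05640325] spread [290. 369. 372. 373. 395.] far [-0.34728667  0.05036   ]
top0 pod r60 z70 [33.404 -0.32   0.066] r36 z80 [29.2422 -0.318   0.064 ]
150 ........#-#########-###-########-#########.
153 .......-######################-############
156 .......####################################
159 ......-####################################
162 ......-####################-###############
165 ......#####################################
168 ##....#####################################
171 .......##########-#########################
174 .......#########-O#########################
177 .......########.OO#########################
180 ........######oOOO-#######################.
183 .........####oOOOOOo-#####################.
186 ..........##OOOOOOOOOo###################..
189 .....#.....OOOOOOOOOOOOO###############-...
192 ..##.......OOOOOOOOOOOOOO-############.....
195 ..........OOOOOOOOOOOOOO############.......
198 ..........
[... 341 characters left out ...]
............................
222 ...........................................
225 ...........................................
228 ...........................................
231 .--.......................................-
234 ###......................................-#
237 ###......................................##
240 ###......................................##
243 ###......................................##
246 ###......................................##
249 ###......................................##
252 ###......................................##
255 ###......................................##
258 ###......................................##
261 ###......................................##
```

Request:
move_arm([
  [0.2,[0.0036,0.0055,0],[0,0,-0.12]],
  [0.2,[0,0,0],[0,0,-0.12]],
  [0.2,[0,0,0],[0,0,-0.12]],
  [0.2,[0,0,0],[0,0,-0.12]],
  [0.2,[0,0,0],[0,0,-0.12]],
])

```text
t: 38.75
tcp_pos: [0.6055, -0.0748, 0.2418]
ee_rot: [[-0.621, 0.784, 0.0], [0.784, 0.621, -0.0], [-0.0, 0.0, -1.0]]
contact_force: [0.2, -0.2, -0.1]
width: 0.0344
gripper_force: 0.0
```

Request:
move_arm([
  [0.2,[0,0,0],[0,0,-0.12]],
  [0.2,[0,0,0],[0,0,-0.12]],
  [0.2,[0,0,0],[0,0,-0.12]],
  [0.2,[0,0,0],[0,0,-0.12]],
  [0.2,[0,0,0],[0,0,-0.12]],
])

```text
t: 39.17
tcp_pos: [0.6054, -0.0748, 0.2418]
ee_rot: [[-0.955, 0.297, 0.0], [0.297, 0.955, -0.0], [-0.0, 0.0, -1.0]]
contact_force: [0.4, 0.3, -0.4]
width: 0.0344
gripper_force: 0.0
```

Request:
move_arm([
  [0.2,[0,0,0],[0,0,-0.12]],
  [0.2,[0,0,0],[0,0,-0.12]],
  [0.2,[0,0,0],[0,0,-0.12]],
  [0.2,[0,0,0],[0,0,-0.12]],
  [0.2,[0,0,0],[0,0,-0.12]],
])

```text
t: 39.58
tcp_pos: [0.6054, -0.0748, 0.2418]
ee_rot: [[-0.956, -0.294, 0.0], [-0.294, 0.956, -0.0], [-0.0, -0.0, -1.0]]
contact_force: [-0.4, 0.3, -0.7]
width: 0.034
gripper_force: 0.0
```

Request:
move_arm([
  [0.2,[0,0,0],[0,0,-0.12]],
  [0.2,[0,0,0],[0,0,-0.12]],
  [0.2,[0,0,0],[0,0,-0.12]],
  [0.2,[0,0,0],[0,0,-0.12]],
  [0.2,[0,0,0],[0,0,-0.12]],
])

```text
t: 40.0
tcp_pos: [0.6054, -0.0748, 0.2418]
ee_rot: [[-0.623, -0.783, 0.0], [-0.783, 0.623, -0.0], [-0.0, -0.0, -1.0]]
contact_force: [0.5, 0.9, -0.3]
width: 0.0338
gripper_force: 0.0
```

Request:
move_arm([
  [0.2,[0,0,0],[0,0,-0.1]],
  [0.2,[0,0,0.02],[0,0,0]],
  [0.2,[0,0,0],[0,0,0]],
  [0.2,[0,0,0],[0,0,0]],
])

```text
t: 40.33
tcp_pos: [0.605, -0.0751, 0.2213]
ee_rot: [[-0.547, -0.837, -0.001], [-0.837, 0.547, 0.0], [0.0, 0.001, -1.0]]
contact_force: [-0.1, -0.9, 0.1]
width: 0.0341
gripper_force: 0.0
```

```bash
python3 - <<'E'
from h import *
from pod import *
s=st();c=wr("w17")
print(vote(c,.07,.06,(-.32,.066)),vote(c,.08,.036,(-.32,.066)))
f=c["frame"].astype(int)
R=np.array(s["ee_rot"]);p=np.array(s["tcp_pos"]);ctr=O+(-.32)*ey+.068*ex
R2=lambda q:(R.T@(np.array(q)-p))
m=((f[...,0]>120)&(f[...,0]-f[...,2]>80)&(f[...,0]-f[...,1]>45)).astype(np.uint8)
k,l,ss,ce=cv2.connectedComponentsWithStats(m)
print("axis in tool",R2([*ctr,.1]).round(4),"axis px",np.round(proj(c,[*ctr,.116]),1))
for i in range(1,k):
  if ss[i][4]>200: print(ss[i].tolist(),ce[i].round(1),R2(onz(c,ce[i],.116)).round(4))
x0,y0=map(int,proj(c,[*ctr,.116]))
for y in range(max(0,y0-70),min(384,y0+60),4):
    t=""
    for x in range(x0-90,x0+90,3):
        r_,g,b=map(int,f[y,min(511,max(0,x))]); t+= ("O" if r_+g+b>330 else "o") if r_-b>80 and r_-g>45 else ("G" if g-r_>40 else("#" if max(r_,g,b)<32 else ("-" if max(r_,g,b)<80 else ".")))
    print(y,t)
print("x0",x0-90)
E
```

```text
t 40.33 w,u [-0.3166  0.0662] z 0.2213 yawerr 2.5023 Rz [-0.001  0.    -1.   ] F [-0.1 -0.9  0.1] wid 0.0341 gf 0.0
[ 2.514021e+02 -3.200000e-01  6.800000e-02] [ 1.985414e+02 -3.210000e-01  6.800000e-02]
axis in tool [ 0.0016 -0.0037  0.1213] axis px [253.8 182.6]
[243, 135, 22, 34, 740] [253.5 151.7] [ 0.0257 -0.0038  0.1053]
112 ...................-.......#................................
116 ...........................#.........-......................
120 .....................................-......................
124 ..............-..#-.........................................
128 ..................--........................................
132 ...........................---..--..........................
136 ........................---ooooooo---.......--..............
140 ......................#----OOOOOOO.----.....................
144 .....................------OOOOOOO------#...................
148 ............-.......#######OOOOOOO--------..................
152 .............##....########OOOOOOO--------..................
156 ..................#########OOOOOOO---------.....GGG.
[... 680 characters left out ...]
.-...#--###----------#-....................
204 ................#.......#--#--------##......................
208 ...........................#-----#-......#..................
212 ...........................#------........#.................
216 G.......................#..##-----..........................
220 GG......................#........#..........................
224 GGG..............................#..........................
228 GGGG........................................................
232 GGGGG.............#..........................##.............
236 GGGGGG...........-#..........................##.............
240 GGGGGGG..........#-..........................##-............
x0 163
```

The selector bar lies exactly along the tool x axis, 4 mm off sideways. I'll correct that, descend and grip.

```bash
python3 - <<'E'
from h import *
for n in("w16","w17"):
  c=load(n);f=c["frame"].astype(int);m=(f[...,1]-f[...,0]>40)&(f[...,1]-f[...,2]>25)&(f[...,1]>90)
  k,l,s,ce=cv2.connectedComponentsWithStats(m.astype(np.uint8))
  for i in range(1,k):
    q=uw(onz(c,ce[i],.07))-np.array([-.32,.068])
    if s[i][4]>60 and np.hypot(*q)<.06: print(n,s[i].tolist(),q,np.hypot(*q),"ang",np.arctan2(q[0],q[1]),"sel",(np.arctan2(np.cos(2.5023),-np.sin(2.5023))-np.arctan2(q[0],q[1]))%(2*np.pi))
E
```

```text
w16 [209, 133, 22, 19, 226] [ 0.0216 -0.0416] 0.046873446640928816 ang 2.662679055042207 sel 1.4104172717526895
w17 [296, 155, 21, 15, 244] [ 0.0218 -0.0415] 0.04687739327223731 ang 2.6579095579671077 sel 1.4151867688277893
```

Request:
move_arm([
  [0.2,[0.0015,-0.0037,0.03],[0,0,0]],
  [0.2,[0,0,0.035],[0,0,0]],
  [0.2,[0,0,0.03],[0,0,0]],
  [0.2,[0,0,0.02],[0,0,0]],
  [0.2,[0,0,0.01],[0,0,0]],
], force=30)

```text
t: 40.8
tcp_pos: [0.6072, -0.0788, 0.0946]
ee_rot: [[-0.548, -0.837, -0.002], [-0.837, 0.548, 0.001], [0.001, 0.002, -1.0]]
contact_force: [0.2, 0.0, -0.9]
width: 0.0344
gripper_force: 0.0
```

Request:
move_arm([
  [0.2,[0,0,0.003],[0,0,0]],
  [1,[0,0,0],[0,0,0]],
  [1,[0,0,0],[0,0,0]],
  [1,[0,0,0],[0,0,0]],
])

```text
t: 41.13
tcp_pos: [0.6076, -0.0788, 0.0947]
ee_rot: [[-0.548, -0.837, -0.0], [-0.837, 0.548, 0.001], [-0.001, 0.001, -1.0]]
contact_force: [-7.1, 4.8, 1.6]
width: 0.0153
gripper_force: 31.5
```

Request:
move_arm([
  [1,[0,0,0],[0,0,0.11]],
  [1,[0,0,0],[0,0,0.12]],
  [1,[0,0,0],[0,0,0.12]],
  [1,[0,0,0],[0,0,0.12]],
  [1,[0,0,0],[0,0,0.12]],
])

```text
t: 41.55
tcp_pos: [0.6077, -0.079, 0.0947]
ee_rot: [[-0.923, -0.385, -0.0], [-0.385, 0.923, 0.0], [-0.0, 0.0, -1.0]]
contact_force: [-6.8, 2.3, -0.2]
width: 0.0148
gripper_force: 31.3
```

Request:
move_arm([
  [1,[0,0,0],[0,0,0.12]],
  [1,[0,0,0],[0,0,0.12]],
  [1,[0,0,0],[0,0,0.12]],
  [1,[0,0,0],[0,0,0.12]],
  [1,[0,0,0],[0,0,0.12]],
])

```text
t: 41.97
tcp_pos: [0.6076, -0.0792, 0.0947]
ee_rot: [[-0.979, 0.203, -0.0], [0.203, 0.979, -0.0], [0.0, -0.0, -1.0]]
contact_force: [-5.9, 1.7, 0.1]
width: 0.0154
gripper_force: 31.3
```

Request:
move_arm([
  [1,[0,0,0],[0,0,0.12]],
  [1,[0,0,0],[0,0,0.1]],
  [1,[0,0,0],[0,0,0]],
  [1,[0,0,0],[0,0,0]],
])

```text
t: 42.3
tcp_pos: [0.6076, -0.0793, 0.0947]
ee_rot: [[-0.913, 0.407, -0.0], [0.407, 0.913, -0.0], [0.0, -0.0, -1.0]]
contact_force: [-6.7, 0.9, 0.3]
width: 0.0151
gripper_force: 31.4
```

```bash
python3 - <<'E'
from h import *
st()
E
```

```text
t 42.3 w,u [-0.321   0.0685] z 0.0947 yawerr 1.0912 Rz [-0. -0. -1.] F [-6.7  0.9  0.3] wid 0.0151 gf 31.4
```

Request:
move_arm([
  [0.2,[0,0,0],[0,0,0]],
  [0.2,[0,0,0],[0,0,0]],
  [0.2,[0,0,-0.02],[0,0,0]],
  [0.2,[0,0,-0.035],[0,0,0]],
  [0.2,[0,0,-0.04],[0,0,0]],
])

```text
t: 42.72
tcp_pos: [0.6075, -0.0792, 0.1892]
ee_rot: [[-0.914, 0.407, -0.001], [0.407, 0.914, 0.0], [0.001, -0.0, -1.0]]
contact_force: [1.8, -0.1, 0.5]
width: 0.0338
gripper_force: 0.0
```

Request:
move_arm([
  [0.2,[0,0,-0.035],[0,0,0]],
  [0.2,[0,0,0],[0,0,0]],
  [0.2,[0,0,0],[0,0,0]],
])

```text
t: 42.97
tcp_pos: [0.6094, -0.0797, 0.2261]
ee_rot: [[-0.914, 0.407, 0.005], [0.407, 0.914, -0.001], [-0.005, 0.001, -1.0]]
contact_force: [0.2, -0.7, -0.9]
width: 0.0342
gripper_force: 0.0
```

```bash
python3 - <<'E'
from h import *
st();c=wr("w18");S=snap("scene","s18");T=snap("top","t18");f=c["frame"].astype(int);C0=np.array([-.32,.068])
for n,m,z in(("orange",(f[...,0]>120)&(f[...,0]-f[...,2]>80)&(f[...,0]-f[...,1]>45),.116),("green",(f[...,1]-f[...,0]>40)&(f[...,1]-f[...,2]>25)&(f[...,1]>90),.07)):
  k,l,s,ce=cv2.connectedComponentsWithStats(m.astype(np.uint8))
  for i in range(1,k):
    q=uw(onz(c,ce[i],z))-C0
    if s[i][4]>40 and np.hypot(*q)<.06: print(n,s[i].tolist(),q,np.hypot(*q).round(4),"ang",np.arctan2(q[0],q[1]).round(3))
for nm in("scene0","s18","top0","t18"):
  C=load(nm);g=C["frame"].astype(int);m=(g[...,0]>110)&(g[...,0]-g[...,2]>75)&(g[...,0]-g[...,1]>40)
  k,l,s,ce=cv2.connectedComponentsWithStats(m.astype(np.uint8))
  print(nm,[(s[i].tolist(),ce[i].round(1).tolist()) for i in range(1,k) if s[i][4]>25 and (240<ce[i][0]<290 and 130<ce[i][1]<180 or 160<ce[i][0]<225 and 205<ce[i][1]<230)])
q=lambda a,w:(*(O+w*ey+(.0815-.2*np.cos(a))*ex),.106+.2*np.sin(a))
for a in(0,.04,.1,.13): print(a,np.round(proj(S,q(a,-.005)),1),np.round(proj(T,q(a,-.005)),1))
E
```

```text
t 42.97 w,u [-0.3215  0.0702] z 0.2261 yawerr 1.0921 Rz [ 0.005 -0.001 -1.   ] F [ 0.2 -0.7 -0.9] wid 0.0342 gf 0.0
orange [247, 133, 23, 33, 710] [ 0.0111 -0.0215] 0.0242 ang 2.665
green [252, 105, 13, 21, 262] [ 0.0218 -0.0416] 0.047 ang 2.659
scene0 [([257, 146, 16, 16, 56], [264.9, 153.5])]
s18 []
top0 [([283, 161, 7, 8, 42], [286.0, 164.4]), ([179, 216, 35, 6, 105], [196.0, 218.6])]
t18 []
0 [264.6 159.2] [197.6 218.8]
0.04 [264.7 157.5] [197.2 218.4]
0.1 [264.9 155. ] [196.7 217.6]
0.13 [265.1 153.8] [196.4 217.1]
```

```bash
python3 - <<'E'
from h import *
for nm in("scene0","s16","s18"):
  g=load(nm)["frame"].astype(int)[125:185,235:300];m=(g[...,0]-g[...,2]>40)&(g[...,0]-g[...,1]>22)
  k,l,s,ce=cv2.connectedComponentsWithStats(m.astype(np.uint8))
  print(nm,[(s[i].tolist(),(ce[i]+[235,125]).round(1).tolist()) for i in range(1,k) if s[i][4]>8])
for nm in("top0","t16","t18"):
  g=load(nm)["frame"].astype(int)[200:240,150:230];m=(g[...,0]-g[...,2]>40)&(g[...,0]-g[...,1]>22)
  k,l,s,ce=cv2.connectedComponentsWithStats(m.astype(np.uint8))
  print(nm,[(s[i].tolist(),(ce[i]+[150,200]).round(1).tolist()) for i in range(1,k) if s[i][4]>8])
E
```

```text
scene0 [([43, 15, 14, 8, 25], [284.3, 143.5]), ([22, 20, 17, 17, 62], [265.0, 153.5])]
s16 [([48, 13, 14, 8, 34], [289.1, 141.6])]
s18 [([51, 13, 11, 7, 24], [291.0, 140.7]), ([21, 38, 3, 5, 10], [257.2, 165.1])]
top0 [([28, 16, 36, 6, 126], [195.8, 218.6])]
t16 []
t18 []
```

```bash
python3 -c "
from bench import r
print(r.close_job())"
```

```text
the job is handed in; nothing more can be done
None
```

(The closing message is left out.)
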